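# Put the washing things on the bathroom ledge back on their own holders

### The arm

A 6-joint arm with a two-finger parallel gripper is mounted at the origin on the work surface. World frame = base frame: x ahead of the robot, y to its left, z up, the work surface at z = 0. Lengths are in m, angles in rad, forces in N, time in s.
With the tool pointing down it reaches from about 0.35 to 0.85 m from the base axis. Payload 8.1 kg.
Tool frame: the origin (TCP) lies between the finger pads; the fingertips stand 8 mm ahead of it and the grasp point (between the pads) lies 11 mm behind it (robot.tip_reach is the y of the fingertips in the tool frame, in m); y points along the fingers, z is the direction in which the jaws open and shut, and the axes are right-handed (so a half turn about y gives the same grasp; the last joint's range is limited). The gripper opens to 93 mm and grips with 3 to 60 N. Pads are 15 mm wide; open, the fingers measure 128 mm over their backs; the gripper's body (75 mm by 188 mm) begins 65 mm behind the grasp point.
Start: joints at [-1.256, 0.13, 1.488, -0, 1.523, -0.085], TCP at [0.234, -0.553, 0.194] pointing down, gripper open.
Joint ranges: [-2.96, 2.96], [-0.89, 2.26], [0.02, 2.5], [-1.34, 4.48], [0, 2.73], [-2.66, 2.66]. Speed limits (rad/s): [2.39, 2.39, 2.79, 3.14, 3.14, 3.14].

### API

Orientations are given as a rotation vector (axis times angle).
In Python, from plant import robot gives the robot as it stands.
- The arm moves only by the tool carry_out, never from a script. Its argument "increments" is a list of rows, each an object with "linear": the shift along the tool's x, y, z in m, a list of three; "yaw": the turn about the tool's y in rad. A call has 1 to 5 rows; each row is the pose to reach, as a shift and turn from the pose measured when the call began, along the tool's axes at that moment; what a row does not reach only later rows make up. A row lasts 1/8 s, in which the tool goes at most 62.5 mm and 10.7 degrees, less where a joint would pass 70% of its speed; a pose out of reach is approached as far as the arm can. A call with a gripper value outside its range is refused whole. "gripper" is the opening, from 0 (shut) to 1 (fully open), set as the call begins (left out, the last holds). The fingers move at their own pace and stop on an object; "newtons" is the grip in N (left out, the last holds). Time passes only in rows, so rows that repeat a pose let the fingers close. It gives the time, the measured TCP pose, the force and the opening at its end, in the units of the state.
- robot.read_state(): the state, without advancing time (a new reading comes with each control period).
- robot.read_camera(name): name is "scene" or "top" or "wrist"; returns the picture (420x560x3 uint8, blue, green, red); there is no depth.
- robot.camera_params(name): a dict with "fov_y" (degrees; the focal length in pixels is half the picture's height over the tangent of half this angle, whatever the lens; pixels are square), "cx", "cy" (the principal point, pixels), "R" (3x3) and "t" (3): a world point X has camera coordinates R X + t. Camera axes: x right, y down, z forward; pixel columns grow to the right and rows downward; lengths in m; the calibration is good to about 2 mm. A picture is of the moment at which its call begins: read the wrist's pose just before it. camera_params takes no time and is no camera call; for the wrist camera it gives the pose at the moment of the call.
- robot.close_job(): hands the job in, once; it reports no verdict.
The state is a dict: "t": time; "q": joint angles; "dq": joint speeds; "joint_torque": joint torques, N m; "tool_pos": TCP position; "orientation": TCP orientation; "force": force on the tool from outside, world axes, zero at the start; "wrist_torque": the same for the moment, N m; "opening": finger opening in m.
Only numpy, scipy, OpenCV 4.12 (cv2) and the standard library are available. Lean on these libraries where they do the work, as an engineer would, in place of code of your own. Each camera call takes 0.05 s, during which the arm holds its last target.

### The job

Put the washing things back on their holders: lay the soap flat on the ribs in the middle of the green tray, lengthwise with it, stand the yellow tumbler upright in the round dark grey coaster, and slip each hair roller all the way down over the post of its own colour (big coral roller on the thick coral post, small teal roller on the thin teal post). The tray is already cracked, so lower the soap onto it gently and do not drop it. Leave the blue waste bin and the steel hair pin box where they are.

Things in the scene. Friction and masses are not known exactly. Their poses are not given: they have to be found in the camera images.
- soap_center (a point): Lilac bar of soap, 80 (x) x 48 (y) x 32 (z) mm, about 110 g, lying flat on the ledge. The point is its centre, 16 mm above its underside; x runs along its length, z up. Grip it across its 48 mm width, by the upper two thirds, so that the fingertips stay clear of the tray's rim.
- tumbler_center (a point): Yellow plastic rinsing tumbler, open at the top, standing upright, round, 85 mm tall, 62 mm across at the rim and narrower at the foot, wall 3 mm, about 90 g. The point is on its axis, half-way up (42.5 mm above its underside); z up.
- big_roller_center (a point): Big hair roller of hard silicone, coral red: a tube standing on end, 62 mm tall, 48 mm outside and 40 mm inside diameter, open right through, about 45 g. The point is on its axis half-way up (31 mm above its underside); z up.
- small_roller_center (a point): Small hair roller of hard silicone, teal: a tube standing on end, 62 mm tall, 30 mm outside and 22 mm inside diameter, open right through, about 25 g. The point is on its axis half-way up (31 mm above its underside); z up.
- soap_tray: Cracked green ceramic soap tray, 140 (x) x 100 (y) mm, fixed to the ledge. Origin at the centre of its underside, on the ledge; x runs along its length, z up. Six cross ribs, 107 mm in x by 74 mm in y all together, carry the soap 10 mm above the origin; the rim, 7 mm thick, is 13 mm high.
- coaster: Round dark grey stone coaster for the tumbler, 96 mm across, fixed. Origin at the centre of its underside, on the ledge; z up. A flat recess 82 mm across, its floor 5 mm above the origin, inside a rim 8 mm high.
- big_stand: Roller stand for the big roller, fixed: round coral foot 74 mm across, its flat top 12 mm above the origin; in its middle an upright coral post, 24 mm across at the bottom, 20 mm near the top, ending 54 mm above the origin. Origin at the centre of its underside, on the ledge; z up.
- small_stand: Roller stand for the small roller, fixed: round teal foot 58 mm across, its flat top 12 mm above the origin; in its middle an upright thin teal post, 8 mm across at the bottom, 6 mm near the top, ending 54 mm above the origin. Origin at the centre of its underside, on the ledge; z up.
- waste_bin_center (a point): Blue plastic tilt-out waste bin, closed, 115 x 130 mm and 166 mm tall, 0.6 kg, standing loose on the ledge on the robot's right. The point is on its upright middle line, 83 mm above its underside. To be left where it is.
- pin_box_center (a point): Flat stainless hair pin box with a sliding cover, 55 (x) x 88 (y) x 23 mm, 0.16 kg, loose on the far part of the ledge. The point is its centre, 11.5 mm above its underside. To be left where it is.

How it is judged:
By the outcome, as a careful person would: the job done as asked, in the order asked, and still so for the second after the job is handed in, with the robot touching nothing.
It also fails if it takes over 128 s, if anything falls off the work surface, if the arm or the gripper's body presses on something with over 40 N, if the wrist force passes 120 N, or if a joint passes its speed limit or range.

## Working session

There is one attempt and no reset: what is moved stays moved. The work goes in short steps, Python scripts to look and compute and a tool call to move; the robot and the scene stay as the last step left them, time stands still between calls to the robot, and variables do not carry over. Pictures are saved under pics/ and viewed, and the job is handed in when it is done.

Besides the shell and the picture viewer there is one more tool, called after "Emit:" as a command line: name --argument value ..., lists and objects as JSON in quotes. carry_out: Moves the arm, as the interface text tells. Its arguments: {"type":"object","properties":{"increments":{"type":"array","items":{"type":"object","properties":{"linear":{"type":"array","items":{"type":"number"}},"yaw":{"type":"number"}}}},"gripper":{"type":"number"},"newtons":{"type":"number"}},"required":["increments"]}

```bash
ls; mkdir -p pics; cat > look.py <<'E'
import cv2,sys,numpy as np
from plant import robot
def snap(n,tag):
    p=robot.camera_params(n); im=robot.read_camera(n); cv2.imwrite(f'pics/{tag}.png',im); np.savez(f'pics/{tag}.npz',**{k:np.array(v) for k,v in p.items()}); return im,p
E
python3 - <<'E'
from look import *
for n in ("scene","top","wrist"):
    im,p=snap(n,n+"0"); print(n,p)
print(robot.read_state())
E
```

```text
pics
scene {'fov_y': 48.176995025480096, 'cx': 284.99396391562624, 'cy': 210.0008475757941, 'R': array([[-0.7020682 ,  0.71210066,  0.0035913 ],
       [ 0.59467448,  0.5890558 , -0.54715219],
       [-0.39174291, -0.3820025 , -0.83702543]]), 't': array([ 0.53298799, -0.24666762,  1.40485541])}
top {'fov_y': 47.89789698530656, 'cx': 275.995972630995, 'cy': 212.6892405914069, 'R': array([[ 0.01531523, -0.99988085, -0.00192878],
       [-0.97745208, -0.01456533, -0.21065441],
       [ 0.21060122,  0.00511151, -0.97755869]]), 't': array([-0.12358908,  0.62000435,  1.15272493])}
wrist {'fov_y': 61.717641215681454, 'cx': 283.64556875278515, 'cy': 209.08041288240028, 'R': array([[ 0.38987656, -0.92086592, -0.00149286],
       [-0.88912132, -0.37685753,  0.25969536],
       [-0.2397072 , -0.0999218 , -0.96568944]]), 't': array([-0.59984646, -0.03067697,  0.38957871])}
{'t': 0.15, 'q': array([-1.25642636e+00,  1.30987085e-01,  1.48902905e+00, -1.95350235e-05,
        1.52300277e+00, -8.53890255e-02]), 'dq': array([-2.73703147e-04, -2.26004925e-03, -2.97784696e-03, -7.53062197e-04,
        7.09567170e-05, -5.67172012e-04]), 'joint_torque': array([ 7.97813827e-04, -5.60476899e+01, -4.92334485e+01,  7.69685372e-02,
        3.06158548e-02, -7.24461711e-05]), 'tool_pos': array([ 0.23338966, -0.55223093,  0.19332885]), 'orientation': array([-0.40573505,  2.00331411, -2.00042456]), 'force': array([-0.08534154, -0.11464543, -0.44825824]), 'wrist_torque': array([ 0.01617865,  0.05019832, -0.02286842]), 'opening': 0.09294945020042296}
```

View pics/scene0.png

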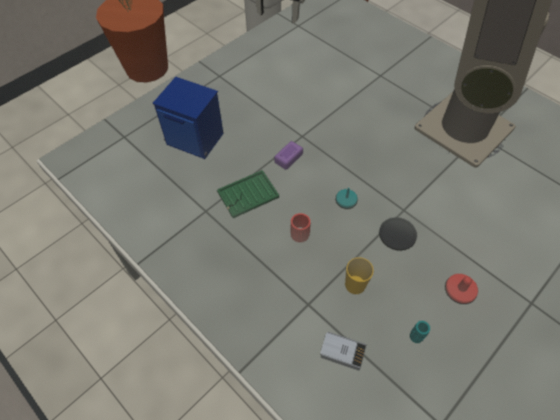

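View pics/top0.png

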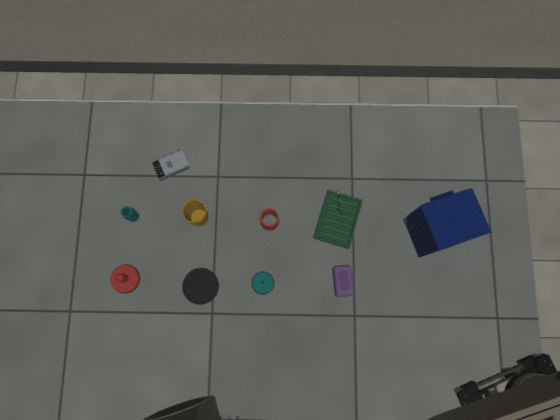

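View pics/wrist0.png

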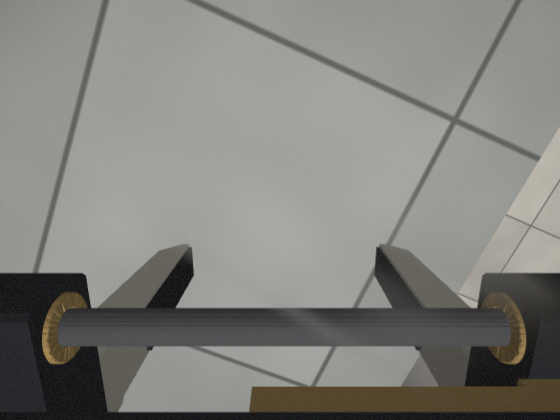

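```bash
python3 - <<'E'
import cv2
im=cv2.imread('pics/top0.png'); 
cv2.imwrite('pics/top0a.png',cv2.resize(im[140:310,100:300],None,fx=4,fy=3.5*4/3.5,interpolation=cv2.INTER_CUBIC)[:600])
cv2.imwrite('pics/top0a.png',cv2.resize(im[145:310,100:300],(800,660),interpolation=cv2.INTER_CUBIC)[:600])
cv2.imwrite('pics/top0a.png',cv2.resize(im[145:295,100:300],(800,600),interpolation=cv2.INTER_CUBIC))
cv2.imwrite('pics/top0b.png',cv2.resize(im[170:310,300:500],(800,560),interpolation=cv2.INTER_CUBIC))
im=cv2.imread('pics/scene0.png'); 
cv2.imwrite('pics/scene0a.png',cv2.resize(im[135:285,210:410],(800,600),interpolation=cv2.INTER_CUBIC))
cv2.imwrite('pics/scene0b.png',cv2.resize(im[225:375,290:490],(800,600),interpolation=cv2.INTER_CUBIC))
E
```

```text
(no output)
```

View pics/top0a.png

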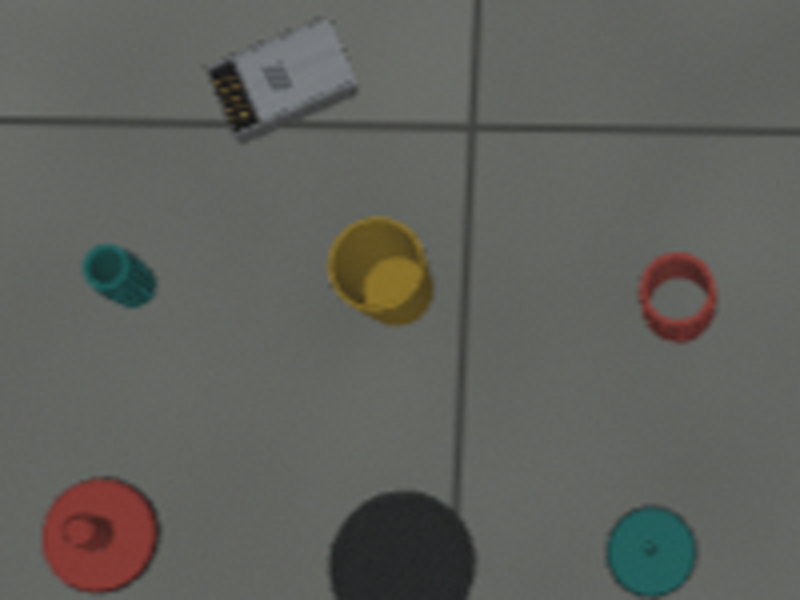

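View pics/top0b.png

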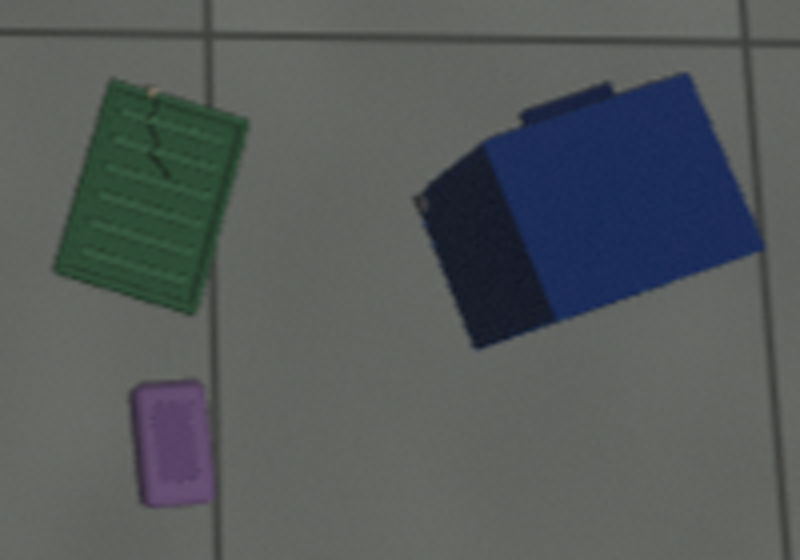

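View pics/scene0a.png

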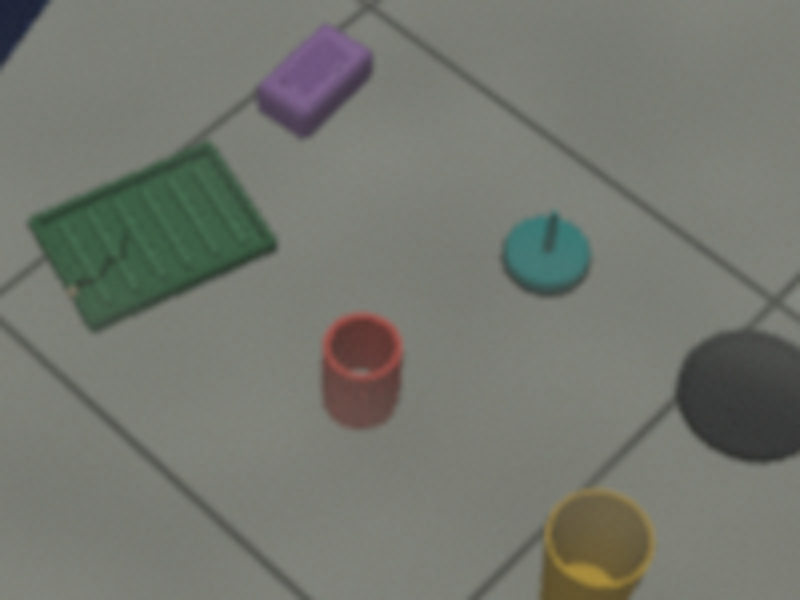

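View pics/scene0b.png

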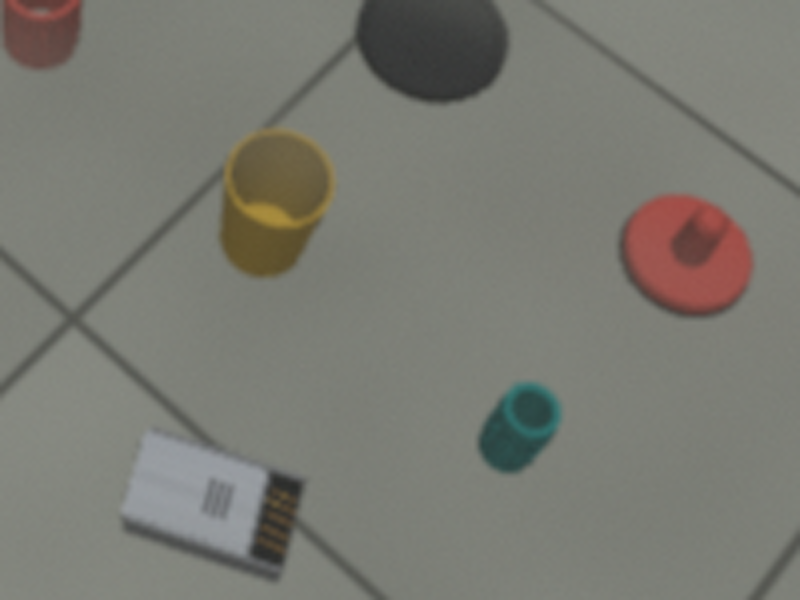

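```bash
cat > fit.py <<'E'
import cv2,numpy as np
from scipy.optimize import minimize
def load(tag):
    return cv2.imread(f'pics/{tag}.png'),dict(np.load(f'pics/{tag}.npz'))
def proj(p,X):
    c=X@p['R'].T+p['t']; f=210/np.tan(np.radians(p['fov_y'])/2)
    return np.c_[p['cx']+f*c[:,0]/c[:,2],p['cy']+f*c[:,1]/c[:,2]]
def unproj(p,uv,z):
    f=210/np.tan(np.radians(p['fov_y'])/2); d=np.array([(uv[0]-p['cx'])/f,(uv[1]-p['cy'])/f,1.])@p['R']
    C=-p['R'].T@p['t']; return C+d*(z-C[2])/d[2]
a=np.linspace(0,2*np.pi,48,endpoint=False); ci=np.c_[np.cos(a),np.sin(a)]
def cyl(r0,r1,z0,z1): return np.r_[np.c_[ci*r0,0*a+z0],np.c_[ci*r1,0*a+z1]]
def box(l,w,h): return np.array([[x*l/2,y*w/2,z] for x in(-1,1) for y in(-1,1) for z in(0,h)])
M={'soap':[box(.08,.048,.032)],'tray':[box(.14,.1,.013)],'tumbler':[cyl(.0245,.031,0,.085)],'big':[cyl(.024,.024,0,.062)],'small':[cyl(.015,.015,0,.062)],
'coaster':[cyl(.048,.048,0,.008)],'bstand':[cyl(.037,.037,0,.012),cyl(.012,.010,.012,.054)],'sstand':[cyl(.029,.029,0,.012),cyl(.004,.003,.012,.054)]}
S=8
def fit(im,p,name,uv,yaw=None,thr=None,win=34,fill=True):
    u0,v0=int(uv[0])-win,int(uv[1])-win
    u0=max(u0,0);v0=max(v0,0)
    cr=im[v0:v0+2*win,u0:u0+2*win]
    big=cv2.resize(cr,None,fx=S,fy=S,interpolation=cv2.INTER_CUBIC).astype(int)
    b,g,r=big[...,0],big[...,1],big[...,2]
    m={'soap':lambda:(b-g)>18,'tray':lambda:(g-r)>18,'tumbler':lambda:(g-b)>18,'big':lambda:(r-g)>18,'bstand':lambda:(r-g)>18,
       'small':lambda:(g-r)>18,'sstand':lambda:(g-r)>18,'coaster':lambda:big.sum(2)<225}[name]().astype(np.uint8)
    n,l,st,_=cv2.connectedComponentsWithStats(m); k=1+np.argmax(st[1:,4]); m=(l==k).astype(np.uint8)
    cs,_=cv2.findContours(m,cv2.RETR_EXTERNAL,cv2.CHAIN_APPROX_NONE); m=cv2.drawContours(np.zeros_like(m),cs,-1,1,-1)
    def ren(q):
        o=np.zeros_like(m); c,s=(1,0) if len(q)<3 else (np.cos(q[2]),np.sin(q[2]))
        for X in M[name]:
            Y=np.c_[q[0]+c*X[:,0]-s*X[:,1],q[1]+s*X[:,0]+c*X[:,1],X[:,2]]
            w=((proj(p,Y)-[u0,v0]+.5)*S-.5)
            h=cv2.convexHull(np.round(w*16).astype(np.int32).reshape(-1,1,2)); cv2.fillConvexPoly(o,h,1,shift=4)
        return o
    x0=list(unproj(p,uv,.02)[:2])
    if yaw is not None: x0.append(yaw)
    cost=lambda q:float((ren(q)!=m).sum())
    sim=[x0]+[[x0[j]+(0.008 if j<2 else .15)*(j==i) for j in range(len(x0))] for i in range(len(x0))]
    for _ in range(2):
        r_=minimize(cost,x0,method='Nelder-Mead',options=dict(initial_simplex=np.array(sim),xatol=1e-5,fatol=.5,maxiter=400))
        x0=list(r_.x); sim=[x0]+[[x0[j]+(0.004 if j<2 else .06)*(j==i) for j in range(len(x0))] for i in range(len(x0))]
    return r_.x,r_.fun/m.sum(),ren(r_.x).sum()/m.sum()
E
python3 - <<'E'
from fit import *
it={'soap':((343,281),(289,155),0.),'tray':((338,219),(249,193),-.3),'tumbler':((196,213),(358,276),None),'big':((270,219),(300,228),None),'small':((130,214),(421,332),None),
'coaster':((200,286),(398,234),None),'bstand':((125,279),(462,288),None),'sstand':((262,283),(347,198),None)}
for n,(a_,b_,y) in it.items():
    for tag,uv in(('top0',a_),('scene0',b_)):
        im,p=load(tag); x,e,ar=fit(im,p,n,uv,y); print(n,tag,x.round(4),round(e,3),round(ar,3))
E
```

```text
soap top0 [ 0.454  -0.2911  0.1824] 0.212 1.212
soap scene0 [ 0.4484 -0.2928  0.3324] 0.458 1.455
tray top0 [ 0.6225 -0.2805 -0.2939] 0.065 1.065
tray scene0 [ 0.6183 -0.2835 -0.2816] 0.147 1.147
tumbler top0 [0.6206 0.0957] 0.02 0.984
tumbler scene0 [0.6186 0.0964] 0.023 0.983
big top0 [ 0.6123 -0.0959] 0.047 0.955
big scene0 [ 0.609  -0.0958] 0.041 1.008
small top0 [0.6212 0.2749] 0.049 0.962
small scene0 [0.6184 0.2757] 0.046 0.991
coaster top0 [0.4364 0.0821] 0.145 0.874
coaster scene0 [0.4342 0.0826] 0.12 1.12
bstand top0 [0.4521 0.2821] 0.024 1.021
bstand scene0 [0.4494 0.2832] 0.041 1.037
sstand top0 [ 0.4466 -0.0811] 0.019 1.015
sstand scene0 [ 0.4423 -0.0815] 0.113 1.113
```

```bash
sed -i "s/'soap':lambda:(b-g)>18,'tray':lambda:(g-r)>18/'soap':lambda:(b-g)>10,'tray':lambda:(g-r)>8/; s/'sstand':lambda:(g-r)>18/'sstand':lambda:(g-r)>10/; s/sum(2)<225/sum(2)<T[0]/; s/^S=8/S=8;T=[225]/" fit.py
python3 - <<'E'
from fit import *
it={'soap':((343,281),(289,155),0.1),'tray':((338,219),(249,193),-.3),
'coaster':((200,286),(398,234),None),'sstand':((262,283),(347,198),None)}
for n,(a_,b_,y) in it.items():
    for tag,uv,t in(('top0',a_,200),('scene0',b_,270)):
        T[0]=t
        im,p=load(tag); x,e,ar=fit(im,p,n,uv,y); print(n,tag,x.round(4),round(e,3),round(ar,3))
        print(im[uv[1]-3,uv[0]])
E
```

```text
soap top0 [ 0.4541 -0.2902  0.1332] 0.123 1.123
[102  68  89]
soap scene0 [ 0.4507 -0.2902  0.2627] 0.243 1.237
[127  87 112]
tray top0 [ 0.6209 -0.2805 -0.2861] 0.014 1.009
[53 74 46]
tray scene0 [ 0.6187 -0.28   -0.2791] 0.04 1.04
[68 92 60]
coaster top0 [0.4361 0.0818] 0.035 1.03
[40 40 38]
coaster scene0 [0.4354 0.0835] 0.054 1.04
[62 63 63]
sstand top0 [ 0.4466 -0.081 ] 0.031 0.97
[77 79 33]
sstand scene0 [ 0.4441 -0.0804] 0.037 1.018
[79 82 59]
```

```bash
cat > go.py <<'E'
import sys,numpy as np
from scipy.spatial.transform import Rotation as Ro
from plant import robot
def go(x,y,z,psi=None):
    """psi: world yaw of jaw axis (mod pi)"""
    s=robot.read_state(); R=Ro.from_rotvec(s['orientation']).as_matrix(); 
    cur=np.arctan2(R[1,2],R[0,2]); d=np.array([x,y,z])-s['tool_pos']
    lin=R.T@d; tilt=np.degrees(np.arccos(-R[2,1]))
    w=0 if psi is None else (psi-cur+np.pi/2)%np.pi-np.pi/2
    print('t',round(s['t'],2),'tcp',s['tool_pos'].round(4),'psi',round(cur,3),'tilt',tilt.round(2),'q6',s['q'][5].round(3),'open',round(s['opening'],4),'F',s['force'].round(1))
    print('lin',lin.round(4),'yaw',round(-w,3),'(alt',round(-w+(np.pi if w>0 else -np.pi),3),') dist',np.linalg.norm(d).round(3))
if __name__=='__main__': go(*map(float,sys.argv[1:]))
E
python3 - <<'E'
from fit import *
from go import go
im,p=load('top0')
c=[unproj(p,(300+u/4-.4,170+v/4-.4),.03)[:2] for u,v in((200,380),(214,500))]
d=c[0]-c[1];print(c,np.arctan2(d[1],d[0]),np.hypot(*d))
for u,v in ((490,140),(690,75),(765,248),(555,320)): print('bin',unproj(p,(300+u/4,170+v/4),.166).round(3))
for u,v in ((205,65),(325,15),(357,90),(242,142)): print('pin',unproj(p,(100+u/4,145+v/4),.023).round(3))
# wrist ground point below tcp
from plant import robot
s=robot.read_state(); q=robot.camera_params('wrist')
print(proj(q,np.array([s['tool_pos'],[*s['tool_pos'][:2],0.03]])), -q['R'].T@q['t'])
go(.452,-.29,.19,.108+np.pi/2)
E
```

```text
[array([ 0.49470123, -0.30696863]), array([ 0.41809401, -0.3145812 ])] 0.09904626268999576 0.07698452910381867
bin [ 0.624 -0.461  0.166]
bin [ 0.666 -0.582  0.166]
bin [ 0.562 -0.619  0.166]
bin [ 0.517 -0.494  0.166]
pin [0.77  0.229 0.023]
pin [0.807 0.149 0.023]
pin [0.754 0.125 0.023]
pin [0.716 0.201 0.023]
[[282.44416019 243.99275848]
 [283.17195824 187.27938953]] [ 0.29998681 -0.52504644  0.38341267]
t 0.15 tcp [ 0.2334 -0.5522  0.1933] psi -1.171 tilt 0.08 q6 -0.085 open 0.0929 F [-0.1 -0.1 -0.4]
lin [-0.3034  0.0036 -0.1565] yaw 0.292 (alt -2.85 ) dist 0.341
```

Emit:
carry_out --increments '[{"linear":[-0.06,0,-0.03],"yaw":0.06},{"linear":[-0.11,0,-0.06],"yaw":0.12},{"linear":[-0.16,0,-0.085],"yaw":0.18},{"linear":[-0.215,0,-0.11],"yaw":0.24},{"linear":[-0.265,0.0,-0.14],"yaw":0.29}]'

```text
t: 0.78
tool_pos: [0.424, -0.3184, 0.1934]
orientation: [-0.117, 2.168, -2.164]
force: [1.3, -0.0, 0.0]
opening: 0.0927
```

```bash
python3 go.py .452 -.29 .19 1.67
```

```text
t 0.78 tcp [ 0.424  -0.3184  0.1934] psi -1.463 tilt 0.09 q6 0.721 open 0.0927 F [ 1.3 -0.   0. ]
lin [-0.0309  0.0034 -0.0253] yaw 0.009 (alt -3.133 ) dist 0.04
```

Emit:
carry_out --increments '[{"linear":[-0.031,0.003,-0.025],"yaw":0.009},{"linear":[-0.031,0.003,-0.025],"yaw":0.009}]'

```text
t: 1.02
tool_pos: [0.4535, -0.2877, 0.1898]
orientation: [-0.113, 2.172, -2.166]
force: [-0.4, -0.6, -0.6]
opening: 0.0932
```

```bash
python3 - <<'E'
from look import *
snap('wrist','w1')
from go import go
go(.452,-.29,.02,1.67)
E
```

```text
t 1.07 tcp [ 0.4525 -0.2891  0.1899] psi -1.469 tilt 0.13 q6 0.804 open 0.0928 F [-0.9 -0.5  0.3]
lin [0.0004 0.1699 0.0012] yaw 0.003 (alt -3.139 ) dist 0.17
```

View pics/w1.png

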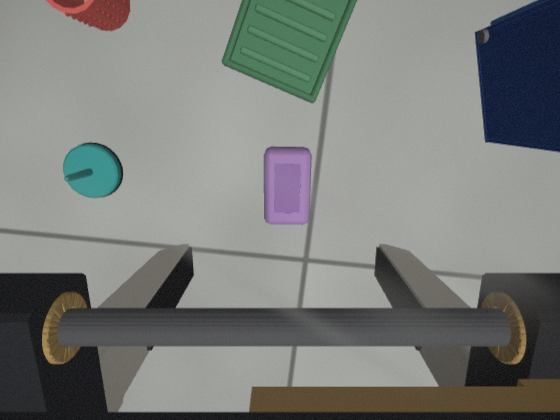

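```bash
python3 - <<'E'
from fit import *
im,p=load('w1')
print(fit(im,p,'soap',(288,185),.1,win=55))
print(fit(im,p,'sstand',(93,170),win=45))
for u,v in((265,148),(310,148),(310,223),(265,223)): print(unproj(p,(u,v),.026).round(4))
# tray near edge corners outer rim top
for u,v in((223,63),(313,102),(245,5),(357,0)): print('tray',unproj(p,(u,v),.013).round(4))
E
```

```text
(array([ 0.4532113 , -0.29155287,  0.08874074]), np.float64(0.07776994081388573), np.float64(1.0777699408138857))
(array([ 0.44629508, -0.0829741 ]), np.float64(0.04161383002836332), np.float64(1.0369335759224205))
[ 0.4912 -0.2654  0.026 ]
[ 0.4958 -0.3099  0.026 ]
[ 0.4182 -0.3195  0.026 ]
[ 0.4133 -0.2724  0.026 ]
tray [ 0.5672 -0.2168  0.013 ]
tray [ 0.5402 -0.3084  0.013 ]
tray [ 0.6198 -0.2343  0.013 ]
tray [ 0.6346 -0.3377  0.013 ]
```

```bash
python3 go.py .4535 -.2915 .020 1.671
```

```text
t 1.07 tcp [ 0.4525 -0.2891  0.1899] psi -1.469 tilt 0.13 q6 0.804 open 0.0928 F [-0.9 -0.5  0.3]
lin [-0.0009  0.1699  0.0028] yaw 0.002 (alt -3.14 ) dist 0.17
```

Emit:
carry_out --increments '[{"linear":[-0.001,0.05,0.003]},{"linear":[-0.001,0.1,0.003]},{"linear":[-0.001,0.14,0.003]},{"linear":[-0.001,0.16,0.003]},{"linear":[-0.001,0.17,0.003]}]'

```text
$.increments[0]: bad value
```

```bash
python3 go.py .4535 -.2915 .020 1.671
```

```text
t 1.07 tcp [ 0.4525 -0.2891  0.1899] psi -1.469 tilt 0.13 q6 0.804 open 0.0928 F [-0.9 -0.5  0.3]
lin [-0.0009  0.1699  0.0028] yaw 0.002 (alt -3.14 ) dist 0.17
```

Yaw is needed in every row.

Emit:
carry_out --increments '[{"linear":[-0.001,0.05,0.003],"yaw":0},{"linear":[-0.001,0.1,0.003],"yaw":0},{"linear":[-0.001,0.14,0.003],"yaw":0},{"linear":[-0.001,0.16,0.003],"yaw":0},{"linear":[-0.001,0.17,0.003],"yaw":0}]'

```text
t: 1.7
tool_pos: [0.452, -0.2921, 0.0184]
orientation: [-0.113, 2.175, -2.168]
force: [-0.3, -0.5, 0.1]
opening: 0.0932
```

```bash
python3 go.py .4535 -.2915 .020 1.671
```

```text
t 1.7 tcp [ 0.452  -0.2921  0.0184] psi -1.47 tilt 0.26 q6 0.801 open 0.0932 F [-0.3 -0.5  0.1]
lin [-0.0016 -0.0016 -0.0004] yaw 0.0 (alt -3.141 ) dist 0.002
```

Emit:
carry_out --increments '[{"linear":[-0.001,-0.0015,0],"yaw":0},{"linear":[-0.001,-0.0015,0],"yaw":0},{"linear":[-0.001,-0.0015,0],"yaw":0},{"linear":[-0.001,-0.0015,0],"yaw":0},{"linear":[-0.001,-0.0015,0],"yaw":0}]' --gripper 0.3 --newtons 20

```text
t: 2.33
tool_pos: [0.4532, -0.2921, 0.0202]
orientation: [-0.112, 2.174, -2.168]
force: [0.3, 1.3, -0.2]
opening: 0.0475
```

```bash
python3 go.py .4535 -.2915 .12 1.671
```

```text
t 2.33 tcp [ 0.4532 -0.2921  0.0202] psi -1.47 tilt 0.23 q6 0.802 open 0.0475 F [ 0.3  1.3 -0.2]
lin [-0.0001 -0.0998 -0.0009] yaw 0.0 (alt -3.141 ) dist 0.1
```

Emit:
carry_out --increments '[{"linear":[0,-0.03,-0.001],"yaw":0},{"linear":[0,-0.07,-0.001],"yaw":0},{"linear":[0,-0.11,-0.001],"yaw":0},{"linear":[0,-0.13,-0.001],"yaw":0},{"linear":[0,-0.13,-0.001],"yaw":0}]'

```text
t: 2.95
tool_pos: [0.4543, -0.2921, 0.1515]
orientation: [-0.11, 2.171, -2.169]
force: [-0.3, 0.9, -1.0]
opening: 0.028
```

```bash
python3 go.py .57 -.27 .15 1.288
```

```text
t 2.95 tcp [ 0.4543 -0.2921  0.1515] psi -1.47 tilt 0.06 q6 0.803 open 0.028 F [-0.3  0.9 -1. ]
lin [-0.1173  0.0015 -0.0104] yaw 0.383 (alt -2.758 ) dist 0.118
```

```bash
python3 - <<'E'
from look import *
snap('wrist','w2')
E
```

```text
(no output)
```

View pics/w2.png

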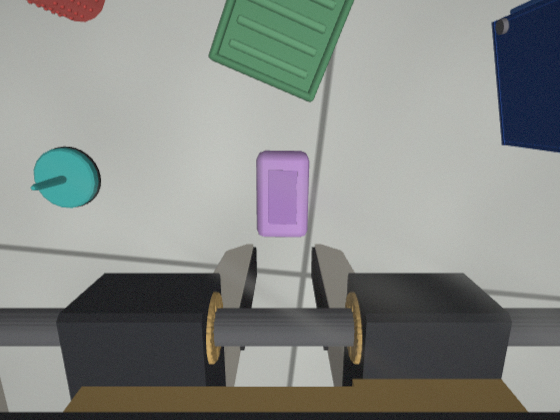

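```bash
python3 - <<'E'
from fit import *
from go import go
im,p=load('w2')
x,e,a_=fit(im,p,'soap',(283,194),.1,win=58);print(x,e,a_)
for u,v in((257,151),(308,151),(309,236),(257,236)): print(unproj(p,(u,v),.026).round(4))
go(x[0],x[1],.05,x[2]+np.pi/2)
E
```

```text
[ 0.45306366 -0.29133922  0.09230653] 0.08110465937667768 1.081069339662626
[ 0.4925 -0.2649  0.026 ]
[ 0.4971 -0.3101  0.026 ]
[ 0.4177 -0.3206  0.026 ]
[ 0.4127 -0.2715  0.026 ]
t 3.0 tcp [ 0.4534 -0.2914  0.1496] psi -1.47 tilt 0.23 q6 0.803 open 0.028 F [-0.2  1.5  0.1]
lin [0.0001 0.0996 0.0002] yaw 0.008 (alt -3.133 ) dist 0.1
```

Emit:
carry_out --increments '[{"linear":[-0.001,0,0],"yaw":0},{"linear":[-0.001,0.04,0],"yaw":0},{"linear":[-0.001,0.08,0],"yaw":0},{"linear":[-0.001,0.12,0],"yaw":0},{"linear":[-0.001,0.13,0],"yaw":0}]' --gripper 1

```text
t: 3.62
tool_pos: [0.4508, -0.2884, 0.0149]
orientation: [-0.119, 2.183, -2.165]
force: [0.1, -0.2, -0.4]
opening: 0.0732
```

```bash
python3 go.py .454 -.2915 .019 1.668
```

```text
t 3.62 tcp [ 0.4508 -0.2884  0.0149] psi -1.47 tilt 0.71 q6 0.805 open 0.0732 F [ 0.1 -0.2 -0.4]
lin [-0.0028 -0.0041  0.0034] yaw 0.003 (alt -3.138 ) dist 0.006
```

Emit:
carry_out --increments '[{"linear":[-0.003,-0.004,0.003],"yaw":0},{"linear":[-0.003,-0.004,0.003],"yaw":0},{"linear":[-0.003,-0.004,0.003],"yaw":0}]'

```text
t: 4.0
tool_pos: [0.4553, -0.292, 0.0206]
orientation: [-0.117, 2.18, -2.166]
force: [0.2, -0.5, -0.0]
opening: 0.0927
```

```bash
python3 go.py .454 -.2915 .019 1.668
```

```text
t 4.0 tcp [ 0.4553 -0.292   0.0206] psi -1.47 tilt 0.54 q6 0.805 open 0.0927 F [ 0.2 -0.5 -0. ]
lin [ 0.0013  0.0016 -0.0006] yaw 0.003 (alt -3.138 ) dist 0.002
```

Emit:
carry_out --increments '[{"linear":[0.001,0.0015,0],"yaw":0},{"linear":[0.001,0.0015,0],"yaw":0},{"linear":[0.001,0.0015,0],"yaw":0},{"linear":[0.001,0.0015,0],"yaw":0},{"linear":[0.001,0.0015,0],"yaw":0}]' --gripper 0.1 --newtons 40

```text
t: 4.62
tool_pos: [0.4543, -0.2921, 0.0191]
orientation: [-0.117, 2.18, -2.166]
force: [-0.2, 0.1, 0.9]
opening: 0.0476
```

Emit:
carry_out --increments '[{"linear":[0,0,0],"yaw":0},{"linear":[0,0,0],"yaw":0},{"linear":[0,0,0],"yaw":0}]'

```text
t: 5.0
tool_pos: [0.4542, -0.2921, 0.019]
orientation: [-0.117, 2.18, -2.166]
force: [0.3, 0.3, 0.6]
opening: 0.0176
```

Emit:
carry_out --increments '[{"linear":[0,-0.01,0],"yaw":0},{"linear":[0,-0.02,0],"yaw":0},{"linear":[0,-0.03,0],"yaw":0},{"linear":[0,-0.03,0],"yaw":0}]'

```text
t: 5.5
tool_pos: [0.4555, -0.293, 0.0507]
orientation: [-0.115, 2.177, -2.167]
force: [0.3, 0.7, 0.2]
opening: 0.0092
```

```bash
python3 go.py .454 -.2915 .019 1.668; python3 - <<'E'
from look import *
snap('wrist','w3')
E
```

```text
t 5.5 tcp [ 0.4555 -0.293   0.0507] psi -1.47 tilt 0.39 q6 0.803 open 0.0092 F [0.3 0.7 0.2]
lin [ 0.0012  0.0317 -0.0015] yaw 0.003 (alt -3.138 ) dist 0.032
```

View pics/w3.png

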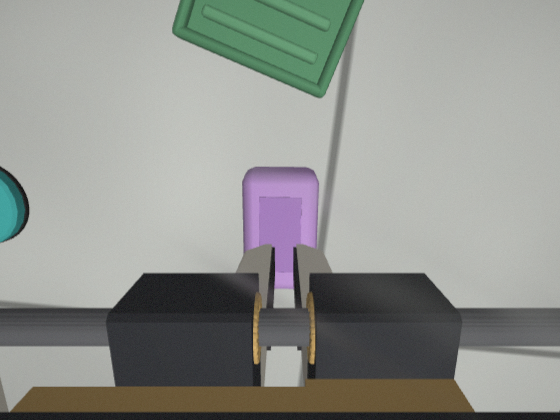

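```bash
python3 - <<'E'
from look import *
from fit import proj
print(robot.tip_reach)
s=robot.read_state(); print(s['tool_pos'],s['opening'])
from scipy.spatial.transform import Rotation as Ro
R=Ro.from_rotvec(s['orientation']).as_matrix(); print(R.round(3))
tip=s['tool_pos']+R[:,1]*robot.tip_reach
print(tip)
for n in('scene','top','wrist'):
    im,p=snap(n,n+'3'); uv=proj(p,np.array([s['tool_pos'],tip,[.454,-.2915,.032],[.454,-.2915,0]])); print(n,uv.round(1))
    c=uv[1].astype(int); x0=max(0,min(460,c[0]-50)); y0=max(0,min(345,c[1]-37)); cr=im[y0:y0+75,x0:x0+100]; cr=cv2.resize(cr,(800,600),interpolation=cv2.INTER_CUBIC)
    for k,col in zip(uv,((0,0,255),(255,0,255),(0,255,0),(255,255,0))): cv2.circle(cr,(int((k[0]-x0+.5)*8),int((k[1]-y0+.5)*8)),5,col,2)
    cv2.imwrite(f'pics/{n}3c.png',cr)
E
```

```text
0.008
[ 0.45498817 -0.29267318  0.04988067] 0.009311178256365632
[[-0.995 -0.006  0.1  ]
 [-0.1    0.005 -0.995]
 [ 0.005 -1.    -0.006]]
[ 0.45493977 -0.29263134  0.04188092]
scene [[286.9 146.3]
 [286.9 148.2]
 [287.4 150.6]
 [287.3 157.9]]
top [[345.4 279.4]
 [344.9 279.6]
 [344.  280.3]
 [342.3 281.1]]
wrist [[283.5 243.9]
 [283.5 239.1]
 [281.7 234.8]
 [282.2 219.6]]
```

View pics/scene3c.png

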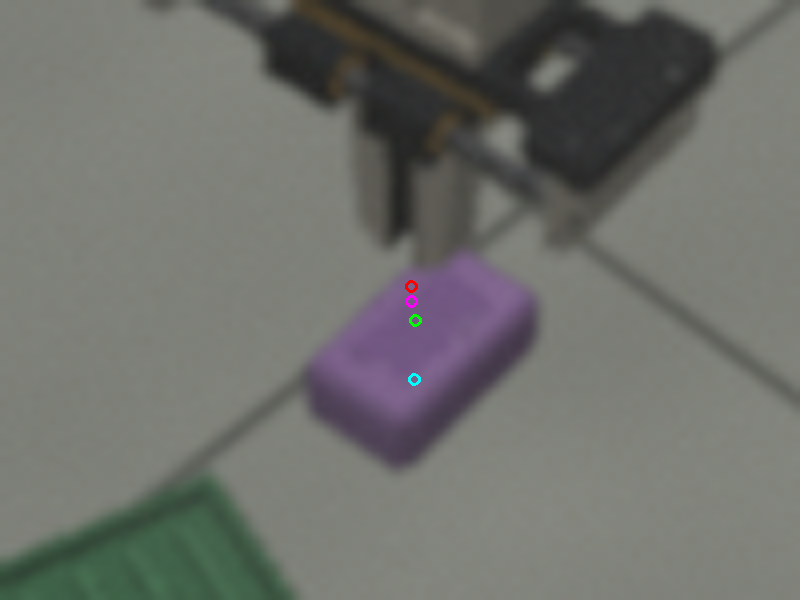

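View pics/wrist3c.png

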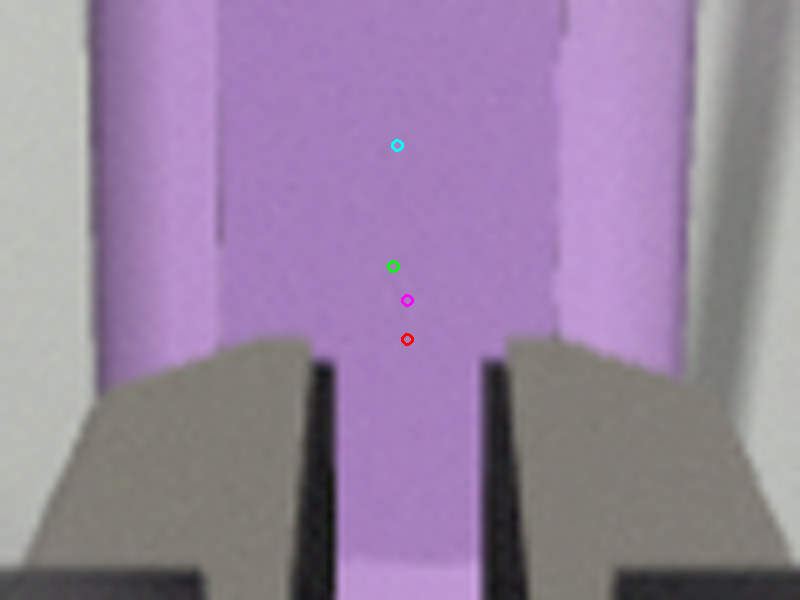

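View pics/top3c.png

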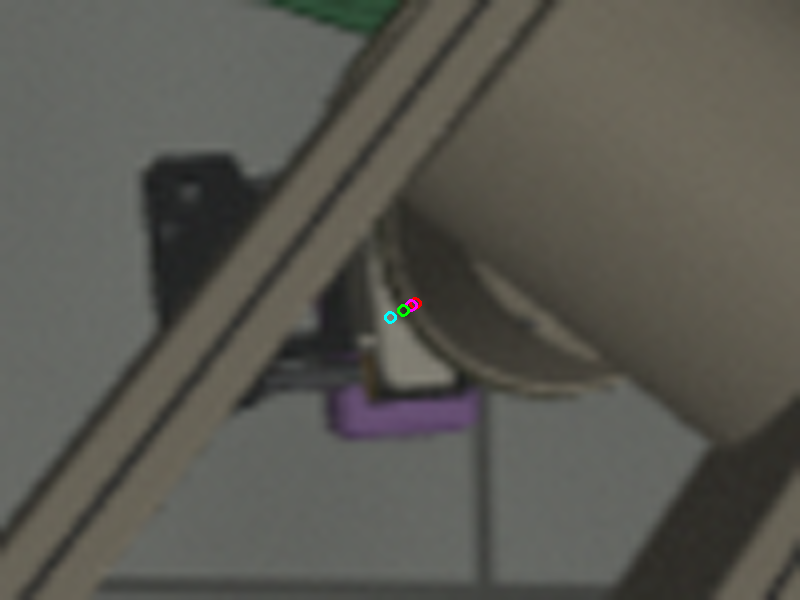

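```bash
python3 - <<'E'
from fit import *
from plant import robot
from scipy.spatial.transform import Rotation as Ro
s=robot.read_state(); R=Ro.from_rotvec(s['orientation']).as_matrix(); P=s['tool_pos']
for n,x in(('wrist',-.0075),('wrist',0),('scene',0)):
    im,p=load(n+'3')
    for dy in np.arange(-.03,.011,.004):
        print(n,x,round(dy,3),proj(p,np.array([P+R@[x,dy,-.004],P+R@[x,dy,.004]])).round(1).tolist())
im,p=load('wrist3'); cr=im[225:300,230:330]; 
print('crop corner',283.5-50,239-37)
E
```

```text
wrist -0.0075 -0.03 [[273.8, 251.8], [290.2, 251.8]]
wrist -0.0075 -0.026 [[274.1, 248.8], [290.1, 248.8]]
wrist -0.0075 -0.022 [[274.3, 245.9], [289.9, 245.9]]
wrist -0.0075 -0.018 [[274.5, 243.1], [289.8, 243.1]]
wrist -0.0075 -0.014 [[274.6, 240.4], [289.7, 240.5]]
wrist -0.0075 -0.01 [[274.8, 237.9], [289.6, 237.9]]
wrist -0.0075 -0.006 [[275.0, 235.5], [289.4, 235.5]]
wrist -0.0075 -0.002 [[275.2, 233.1], [289.3, 233.1]]
wrist -0.0075 0.002 [[275.3, 230.8], [289.2, 230.9]]
wrist -0.0075 0.006 [[275.5, 228.7], [289.1, 228.7]]
wrist -0.0075 0.01 [[275.6, 226.6], [289.0, 226.6]]
wrist 0 -0.03 [[273.9, 266.0], [290.1, 266.0]]
wrist 0 -0.026 [[274.2, 262.7], [290.0, 262.7]]
wrist 0 -0.022 [[274.4, 259.5], [289.9, 259.5]]
wrist 0 -0.018 [[274.5, 256.5], [289.7, 256.5]]
wrist 0 -0.014 [[274.7, 253.6], [289.6, 253.6]]
wrist 0 -0.01 [[274.9, 250.8], [289.5, 250.8]]
wrist 0 -0.006 [[275.1, 248.1], [289.4, 248.1]]
wrist 0 -0.002 [[275.2, 245.6], [289.3, 245.6]]
wrist 0 0.002 [[275.4, 243.1], [289.1, 243.1]]
wrist 0 0.006 [[275.5, 240.7], [289.0, 240.7]]
wrist 0 0.01 [[275.7, 238.4], [288.9, 238.4]]
scene 0 -0.03 [[288.4, 140.0], [286.1, 138.6]]
scene 0 -0.026 [[288.4, 141.0], [286.1, 139.6]]
scene 0 -0.022 [[288.4, 141.9], [286.1, 140.6]]
scene 0 -0.018 [[288.4, 142.9], [286.1, 141.5]]
scene 0 -0.014 [[288.4, 143.9], [286.1, 142.5]]
scene 0 -0.01 [[288.4, 144.9], [286.1, 143.5]]
scene 0 -0.006 [[288.4, 145.8], [286.1, 144.5]]
scene 0 -0.002 [[288.4, 146.8], [286.1, 145.4]]
scene 0 0.002 [[288.4, 147.7], [286.2, 146.4]]
scene 0 0.006 [[288.4, 148.7], [286.2, 147.3]]
scene 0 0.01 [[288.4, 149.6], [286.2, 148.3]]
crop corner 233.5 202
```

Emit:
carry_out --increments '[{"linear":[0.045,0,0],"yaw":0},{"linear":[0.09,0,0],"yaw":0},{"linear":[0.09,0.02,0],"yaw":0},{"linear":[0.09,0.035,0],"yaw":0},{"linear":[0.09,0.035,0],"yaw":0}]'

```text
t: 6.32
tool_pos: [0.3635, -0.2997, 0.0126]
orientation: [-0.12, 2.185, -2.164]
force: [0.8, -0.7, -0.5]
opening: 0.0095
```

```bash
python3 go.py .37 -.29 .01 1.668
```

```text
t 6.33 tcp [ 0.3635 -0.2997  0.0126] psi -1.47 tilt 0.78 q6 0.673 open 0.0095 F [ 0.8 -0.7 -0.5]
lin [-0.0075  0.0026 -0.0089] yaw 0.004 (alt -3.138 ) dist 0.012
```

Emit:
carry_out --increments '[{"linear":[0,0.002,0],"yaw":0},{"linear":[0,0.004,0],"yaw":0},{"linear":[0,0.007,0],"yaw":0},{"linear":[0,0.01,0],"yaw":0},{"linear":[0,0.01,0],"yaw":0}]'

```text
t: 6.95
tool_pos: [0.3633, -0.2994, 0.0023]
orientation: [-0.121, 2.185, -2.163]
force: [0.4, 0.5, -0.6]
opening: 0.0092
```

Emit:
carry_out --increments '[{"linear":[0,0.001,0],"yaw":0},{"linear":[0,0.003,0],"yaw":0},{"linear":[0,0.005,0],"yaw":0},{"linear":[0,0.006,0],"yaw":0}]'

```text
t: 7.45
tool_pos: [0.3631, -0.2992, -0.0039]
orientation: [-0.121, 2.185, -2.163]
force: [0.3, -0.2, -0.3]
opening: 0.0095
```

Emit:
carry_out --increments '[{"linear":[0,0.001,0],"yaw":0},{"linear":[0,0.002,0],"yaw":0},{"linear":[0,0.003,0],"yaw":0},{"linear":[0,0.004,0],"yaw":0}]'

```text
t: 7.95
tool_pos: [0.363, -0.2992, -0.0079]
orientation: [-0.121, 2.185, -2.163]
force: [0.2, 0.3, 0.7]
opening: 0.0093
```

Emit:
carry_out --increments '[{"linear":[0,0.001,0],"yaw":0},{"linear":[0,0.002,0],"yaw":0},{"linear":[0,0.003,0],"yaw":0}]'

```text
t: 8.32
tool_pos: [0.363, -0.2992, -0.011]
orientation: [-0.121, 2.185, -2.163]
force: [-0.0, -0.2, -0.1]
opening: 0.0091
```

Emit:
carry_out --increments '[{"linear":[0,0.001,0],"yaw":0},{"linear":[0,0.002,0],"yaw":0}]'

```text
t: 8.57
tool_pos: [0.363, -0.2992, -0.013]
orientation: [-0.121, 2.185, -2.163]
force: [0.5, -0.1, 0.3]
opening: 0.0095
```

Emit:
carry_out --increments '[{"linear":[0,0.001,0],"yaw":0},{"linear":[0,0.002,0],"yaw":0}]'

```text
t: 8.82
tool_pos: [0.363, -0.2991, -0.0151]
orientation: [-0.121, 2.185, -2.163]
force: [-0.2, 0.2, 0.4]
opening: 0.0093
```

Emit:
carry_out --increments '[{"linear":[0,0.001,0],"yaw":0},{"linear":[0,0.002,0],"yaw":0}]'

```text
t: 9.07
tool_pos: [0.3629, -0.2991, -0.0172]
orientation: [-0.121, 2.185, -2.163]
force: [0.3, 0.5, -0.9]
opening: 0.0095
```

Emit:
carry_out --increments '[{"linear":[0,0.001,0],"yaw":0},{"linear":[0,0.002,0],"yaw":0}]'

```text
t: 9.32
tool_pos: [0.3629, -0.2991, -0.0193]
orientation: [-0.121, 2.185, -2.163]
force: [-0.9, -0.0, 0.7]
opening: 0.0094
```

```bash
python3 - <<'E'
from look import *
im,p=snap('scene','scene4'); cv2.imwrite('pics/scene4c.png',cv2.resize(im[90:180,240:360],(800,600),interpolation=cv2.INTER_CUBIC)); print(robot.read_state()['force'])
E
```

```text
[-0.33656611  0.62532746  0.23845718]
```

View pics/scene4c.png

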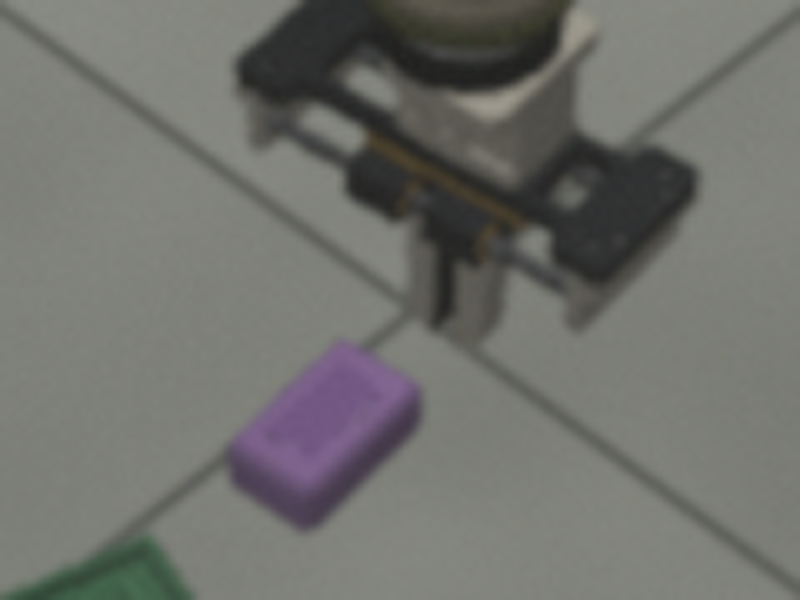

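Emit:
carry_out --increments '[{"linear":[0,0.001,0],"yaw":0},{"linear":[0,0.002,0],"yaw":0}]'

```text
t: 9.62
tool_pos: [0.3628, -0.299, -0.0215]
orientation: [-0.121, 2.186, -2.163]
force: [-0.2, -0.1, 0.6]
opening: 0.0092
```

Emit:
carry_out --increments '[{"linear":[0,0.001,0],"yaw":0},{"linear":[0,0.002,0],"yaw":0}]'

```text
t: 9.88
tool_pos: [0.3628, -0.299, -0.0235]
orientation: [-0.121, 2.186, -2.163]
force: [0.6, -0.1, -0.1]
opening: 0.0093
```

```bash
python3 - <<'E'
from fit import *
im,p=load('scene4'); 
for z in (0,.005,.01): print(unproj(p,(309.3,141.5),z), unproj(p,(240+430/6.667,90+325/6.667),z))
E
```

```text
[ 0.36468053 -0.28919647  0.        ] [ 0.36680203 -0.30647722  0.        ]
[ 0.36808057 -0.28634949  0.005     ] [ 0.37019186 -0.30354708  0.005     ]
[ 0.37148061 -0.28350251  0.01      ] [ 0.37358169 -0.30061694  0.01      ]
```

Emit:
carry_out --increments '[{"linear":[0,0.001,0],"yaw":0},{"linear":[0,0.002,0],"yaw":0}]'

```text
t: 10.12
tool_pos: [0.3629, -0.2991, -0.0243]
orientation: [-0.122, 2.186, -2.163]
force: [-8.1, 7.8, 24.2]
opening: 0.0094
```

Emit:
carry_out --increments '[{"linear":[0,0.001,0],"yaw":0},{"linear":[0,0.002,0],"yaw":0}]'

```text
t: 10.38
tool_pos: [0.3629, -0.2991, -0.0244]
orientation: [-0.122, 2.187, -2.163]
force: [-10.9, 11.8, 34.5]
opening: 0.009
```

Emit:
carry_out --increments '[{"linear":[0,-0.03,0],"yaw":0},{"linear":[0,-0.06,0],"yaw":0},{"linear":[-0.045,-0.06,-0.008],"yaw":0},{"linear":[-0.09,-0.06,-0.016],"yaw":0},{"linear":[-0.09,-0.06,-0.016],"yaw":0}]' --gripper 1

```text
t: 11.0
tool_pos: [0.4539, -0.2739, 0.035]
orientation: [-0.124, 2.185, -2.161]
force: [-1.2, -0.0, 0.8]
opening: 0.0546
```

Emit:
carry_out --increments '[{"linear":[0,0,0],"yaw":0},{"linear":[0,0,0],"yaw":0},{"linear":[0,0,0],"yaw":0},{"linear":[0,0,0],"yaw":0}]'

```text
t: 11.5
tool_pos: [0.4535, -0.2741, 0.0351]
orientation: [-0.123, 2.185, -2.162]
force: [0.7, 0.2, 0.1]
opening: 0.0918
```

```bash
python3 go.py .454 -.2915 -.012 1.668;  python3 - <<'E'
from look import *
snap('wrist','w5')
E
```

```text
t 11.5 tcp [ 0.4535 -0.2741  0.0351] psi -1.468 tilt 0.85 q6 0.825 open 0.0918 F [0.7 0.2 0.1]
lin [0.0008 0.0469 0.0179] yaw 0.006 (alt -3.136 ) dist 0.05
```

View pics/w5.png

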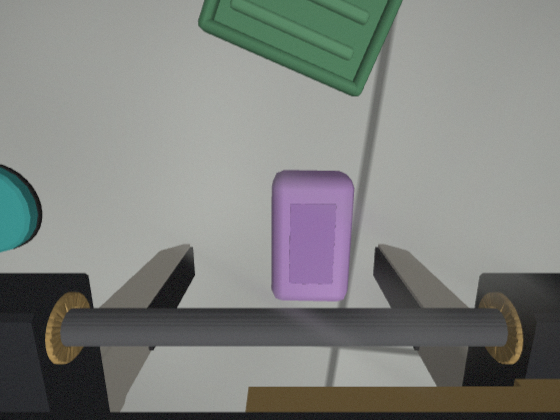

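Emit:
carry_out --increments '[{"linear":[0.001,0,0.018],"yaw":0},{"linear":[0.001,0.01,0.018],"yaw":0},{"linear":[0.001,0.025,0.018],"yaw":0},{"linear":[0.001,0.04,0.018],"yaw":0},{"linear":[0.001,0.047,0.018],"yaw":0}]'

```text
t: 12.18
tool_pos: [0.4528, -0.2905, -0.0142]
orientation: [-0.126, 2.188, -2.16]
force: [0.0, 0.4, -0.2]
opening: 0.093
```

```bash
python3 go.py .454 -.2915 -.012 1.668;  python3 - <<'E'
from look import *
snap('wrist','w6')
E
```

```text
t 12.18 tcp [ 0.4528 -0.2905 -0.0142] psi -1.467 tilt 1.02 q6 0.8 open 0.093 F [ 0.   0.4 -0.2]
lin [-0.0011 -0.0022  0.0011] yaw 0.006 (alt -3.135 ) dist 0.003
```

View pics/w6.png

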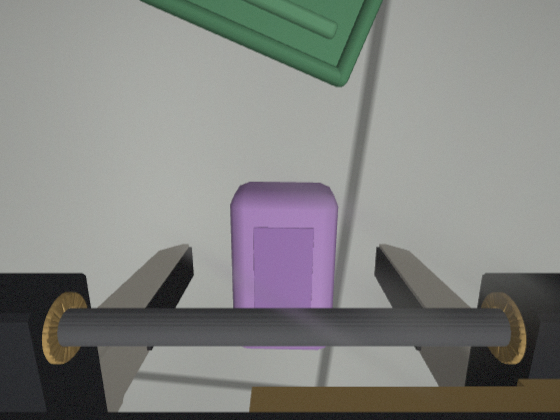

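Emit:
carry_out --increments '[{"linear":[0,-0.002,0.001],"yaw":0},{"linear":[0,-0.002,0.001],"yaw":0},{"linear":[0,-0.002,0.001],"yaw":0},{"linear":[0,-0.002,0.001],"yaw":0},{"linear":[0,-0.002,0.001],"yaw":0}]' --gripper 0.3 --newtons 25

```text
t: 12.85
tool_pos: [0.4529, -0.2914, -0.0124]
orientation: [-0.126, 2.188, -2.16]
force: [0.0, -1.2, 4.3]
opening: 0.048
```

Emit:
carry_out --increments '[{"linear":[0,0,0],"yaw":0},{"linear":[0,0,0],"yaw":0},{"linear":[0,0,0],"yaw":0}]'

```text
t: 13.22
tool_pos: [0.4529, -0.2914, -0.0124]
orientation: [-0.126, 2.188, -2.16]
force: [0.1, 0.7, 0.7]
opening: 0.0477
```

Emit:
carry_out --increments '[{"linear":[0,-0.01,0],"yaw":0},{"linear":[0,-0.02,0],"yaw":0},{"linear":[0,-0.04,0],"yaw":0},{"linear":[0,-0.06,0],"yaw":0},{"linear":[0,-0.06,0],"yaw":0}]'

```text
t: 13.85
tool_pos: [0.4553, -0.2935, 0.0503]
orientation: [-0.122, 2.183, -2.162]
force: [0.4, -0.4, -0.5]
opening: 0.048
```

```bash
python3 go.py .454 -.2915 -.012 1.668;  python3 - <<'E'
from look import *
snap('wrist','w7')
E
```

```text
t 13.85 tcp [ 0.4553 -0.2935  0.0503] psi -1.467 tilt 0.75 q6 0.799 open 0.048 F [ 0.4 -0.4 -0.5]
lin [ 0.0006  0.0623 -0.0015] yaw 0.006 (alt -3.135 ) dist 0.062
```

View pics/w7.png

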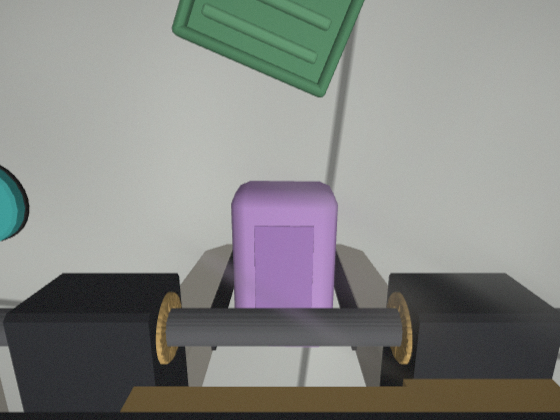

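```bash
python3 go.py .60 -.279 .06 1.287
```

```text
t 13.9 tcp [ 0.4545 -0.2928  0.0488] psi -1.467 tilt 0.88 q6 0.799 open 0.048 F [ 0.5  0.6 -1.1]
lin [-0.146  -0.0126  0.0011] yaw 0.387 (alt -2.754 ) dist 0.147
```

Emit:
carry_out --increments '[{"linear":[-0.025,-0.02,0],"yaw":0.08},{"linear":[-0.06,-0.02,0],"yaw":0.18},{"linear":[-0.1,-0.016,0.001],"yaw":0.28},{"linear":[-0.135,-0.013,0.001],"yaw":0.36},{"linear":[-0.146,-0.013,0.001],"yaw":0.387}]'

```text
t: 14.52
tool_pos: [0.6004, -0.2778, 0.0584]
orientation: [-0.279, -2.074, 2.053]
force: [-0.5, -0.1, -1.8]
opening: 0.0482
```

Emit:
carry_out --increments '[{"linear":[0,0,0],"yaw":0},{"linear":[0,0,0],"yaw":0}]'

```text
t: 14.78
tool_pos: [0.5992, -0.2778, 0.0578]
orientation: [-0.277, -2.074, 2.052]
force: [-0.6, 0.2, -0.7]
opening: 0.0476
```

```bash
python3 go.py .619 -.281 .03 1.287;  python3 - <<'E'
from look import *
snap('wrist','w8'); snap('scene','scene8')
im=cv2.imread('pics/scene8.png'); cv2.imwrite('pics/scene8c.png',cv2.resize(im[130:235,190:330],(800,600),interpolation=cv2.INTER_CUBIC))
E
```

```text
t 14.78 tcp [ 0.5992 -0.2778  0.0578] psi -1.854 tilt 1.09 q6 1.339 open 0.0476 F [-0.6  0.2 -0.7]
lin [-0.0204  0.0274 -0.0023] yaw 0.001 (alt -3.141 ) dist 0.034
```

View pics/w8.png

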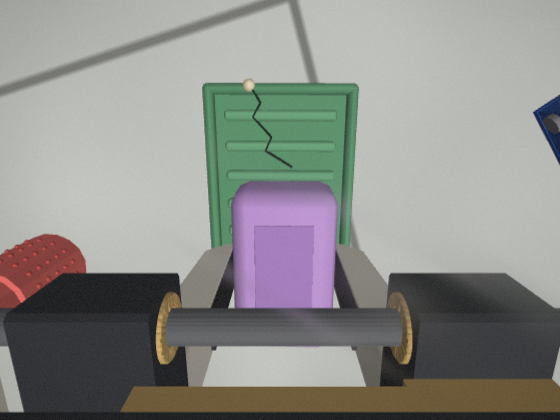

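View pics/scene8c.png

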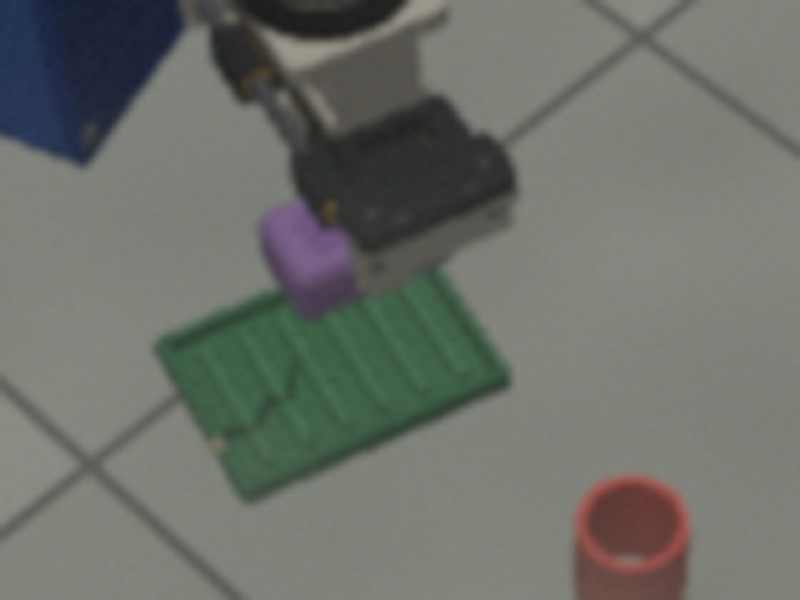

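```bash
python3 - <<'E'
from fit import *
im,p=load('w8')
A,B=[unproj(p,q,.013)[:2] for q in((203.5,87),(357.5,87))]
d=A-B; L=np.hypot(*d); n=np.array([d[1],-d[0]])/L; print(A,B,L,np.arctan2(n[1],n[0]),(A+B)/2-.07*n)
for z in (.013,):
  for r in (140,200,235):
    pass
# soap bottom front lower edge: check soap position. soap top front edge etc.
s=np.array([.5992,-.2778]); yaw=-1.854+np.pi/2; c,sn=np.cos(yaw),np.sin(yaw)
zb=.0578+.0123
for off in(-.002,0,.001,.002,.004):
    X=np.array([[off+dx,dy,z] for dx in(.04,) for dy in(-.024,.024) for z in(0,.032)])
    Y=np.c_[s[0]+c*X[:,0]-sn*X[:,1],s[1]+sn*X[:,0]+c*X[:,1],zb+X[:,2]]
    print(off,proj(p,Y).round(1).tolist())
E
```

```text
[ 0.69797759 -0.25413376] [ 0.67097845 -0.34713074] 0.09683694272813824 -0.28255511162781755 [ 0.61725378 -0.28111553]
-0.002 [[329.2, 184.5], [338.0, 200.3], [235.5, 184.2], [225.0, 199.9]]
0 [[329.4, 180.6], [338.2, 195.7], [235.4, 180.4], [224.8, 195.4]]
0.001 [[329.4, 178.7], [338.3, 193.4], [235.3, 178.5], [224.7, 193.1]]
0.002 [[329.5, 176.8], [338.4, 191.1], [235.2, 176.5], [224.6, 190.8]]
0.004 [[329.7, 172.9], [338.6, 186.4], [235.1, 172.6], [224.3, 186.1]]
```

Emit:
carry_out --increments '[{"linear":[-0.02,0,-0.002],"yaw":0},{"linear":[-0.02,0.015,-0.002],"yaw":0},{"linear":[-0.02,0.03,-0.002],"yaw":0},{"linear":[-0.02,0.045,-0.002],"yaw":0},{"linear":[-0.02,0.05,-0.002],"yaw":0}]'

```text
t: 15.5
tool_pos: [0.6168, -0.2804, 0.0056]
orientation: [-0.275, -2.073, 2.05]
force: [0.4, 0.3, -0.6]
opening: 0.0481
```

```bash
python3 go.py .6185 -.281 -.002 1.287;  python3 - <<'E'
from look import *
snap('wrist','w9'); snap('scene','scene9')
im=cv2.imread('pics/scene9.png'); cv2.imwrite('pics/scene9c.png',cv2.resize(im[130:235,190:330],(800,600),interpolation=cv2.INTER_CUBIC))
E
```

```text
t 15.5 tcp [ 0.6168 -0.2804  0.0056] psi -1.854 tilt 1.23 q6 1.348 open 0.0481 F [ 0.4  0.3 -0.6]
lin [-0.0019  0.0076  0.0001] yaw 0.0 (alt -3.141 ) dist 0.008
```

View pics/w9.png

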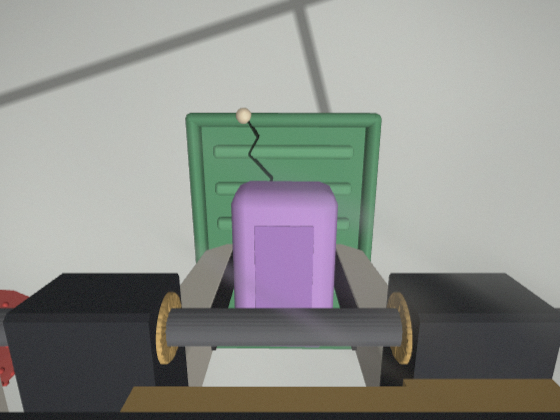

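View pics/scene9c.png

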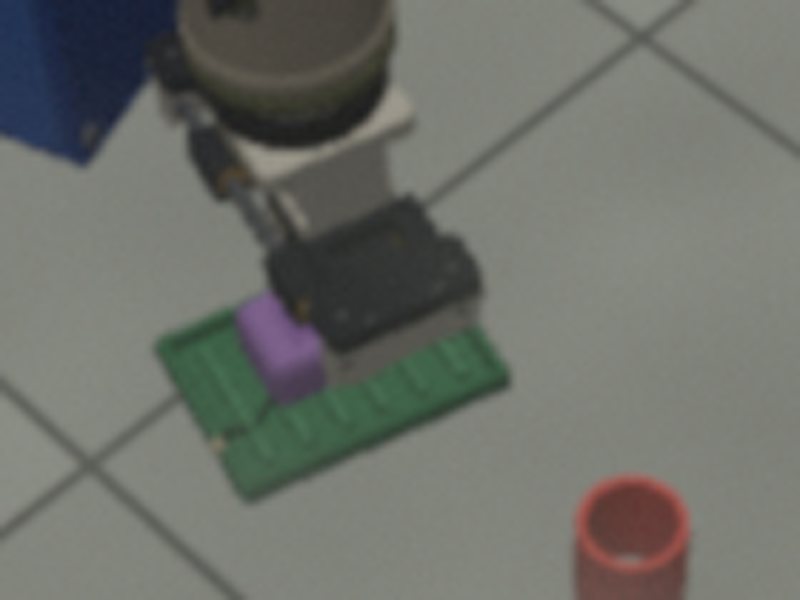

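```bash
python3 - <<'E'
from fit import *
im,p=load('w9')
A,B=[unproj(p,q,.013)[:2] for q in((186,115),(381,115))]
d=A-B; L=np.hypot(*d); n=np.array([d[1],-d[0]])/L; print(A,B,L,np.arctan2(n[1],n[0]),(A+B)/2-.07*n)
E
```

```text
[ 0.699618   -0.25436925] [ 0.6725137  -0.34766079] 0.09714913404541914 -0.28274931583567003 [ 0.61884541 -0.28148524]
```

Emit:
carry_out --increments '[{"linear":[-0.002,0.001,0],"yaw":0},{"linear":[-0.002,0.0025,0],"yaw":0},{"linear":[-0.002,0.004,0],"yaw":0},{"linear":[-0.002,0.005,0],"yaw":0}]'

```text
t: 16.1
tool_pos: [0.6195, -0.2813, 0.0018]
orientation: [-0.277, -2.073, 2.051]
force: [0.4, 0.1, -1.0]
opening: 0.0477
```

```bash
python3 go.py .6185 -.281 -.002 1.287
```

```text
t 16.1 tcp [ 0.6195 -0.2813  0.0018] psi -1.854 tilt 1.13 q6 1.349 open 0.0477 F [ 0.4  0.1 -1. ]
lin [0.001  0.0038 0.0001] yaw 0.0 (alt -3.141 ) dist 0.004
```

Emit:
carry_out --increments '[{"linear":[0,0.0005,0],"yaw":0},{"linear":[0,0.001,0],"yaw":0},{"linear":[0,0.0015,0],"yaw":0},{"linear":[0,0.002,0],"yaw":0}]'

```text
t: 16.6
tool_pos: [0.6195, -0.2813, -0.0002]
orientation: [-0.277, -2.073, 2.051]
force: [0.2, 0.8, -1.2]
opening: 0.048
```

Emit:
carry_out --increments '[{"linear":[0,0.0004,0],"yaw":0},{"linear":[0,0.0008,0],"yaw":0}]'

```text
t: 16.85
tool_pos: [0.6195, -0.2813, -0.001]
orientation: [-0.277, -2.073, 2.051]
force: [0.0, 0.4, -0.4]
opening: 0.0477
```

Emit:
carry_out --increments '[{"linear":[0,0.0004,0],"yaw":0},{"linear":[0,0.0008,0],"yaw":0}]'

```text
t: 17.1
tool_pos: [0.6195, -0.2812, -0.0018]
orientation: [-0.277, -2.073, 2.051]
force: [-0.0, -0.1, -1.4]
opening: 0.0481
```

Emit:
carry_out --increments '[{"linear":[0,0.0004,0],"yaw":0},{"linear":[0,0.0008,0],"yaw":0}]'

```text
t: 17.35
tool_pos: [0.6194, -0.2813, -0.0022]
orientation: [-0.277, -2.073, 2.051]
force: [-3.7, 1.6, 5.4]
opening: 0.0478
```

Emit:
carry_out --increments '[{"linear":[0,0.0003,0],"yaw":0},{"linear":[0,0.0006,0],"yaw":0}]'

```text
t: 17.6
tool_pos: [0.6195, -0.2813, -0.0023]
orientation: [-0.277, -2.073, 2.051]
force: [-4.4, 1.4, 6.4]
opening: 0.0476
```

Emit:
carry_out --increments '[{"linear":[0,0,0],"yaw":0},{"linear":[0,0,0],"yaw":0},{"linear":[0,0,0],"yaw":0},{"linear":[0,0,0],"yaw":0}]' --gripper 0.85

```text
t: 18.1
tool_pos: [0.6195, -0.2813, -0.0024]
orientation: [-0.277, -2.073, 2.051]
force: [-0.2, 0.0, 0.2]
opening: 0.0782
```

Emit:
carry_out --increments '[{"linear":[0,-0.02,0],"yaw":0},{"linear":[0,-0.05,0],"yaw":0},{"linear":[0,-0.1,0],"yaw":0},{"linear":[0,-0.14,0],"yaw":0},{"linear":[0,-0.14,0],"yaw":0}]'

```text
t: 18.73
tool_pos: [0.6249, -0.2849, 0.1451]
orientation: [-0.288, -2.074, 2.06]
force: [0.9, -0.0, -0.4]
opening: 0.0789
```

```bash
python3 go.py .62 .096 .14 1.287;  python3 - <<'E'
from look import *
snap('wrist','w10')
E
```

```text
t 18.73 tcp [ 0.6249 -0.2849  0.1451] psi -1.854 tilt 0.54 q6 1.349 open 0.0789 F [ 0.9 -0.  -0.4]
lin [ 0.1111  0.008  -0.3643] yaw 0.0 (alt -3.141 ) dist 0.381
```

View pics/w10.png

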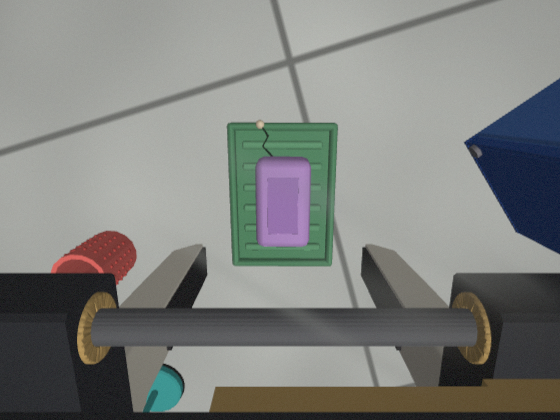

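```bash
python3 - <<'E'
from fit import *
im,p=load('w10')
T=[unproj(p,q,.013)[:2] for q in((228,124),(337.5,124),(232,266),(332,266))]
S=[unproj(p,q,.034)[:2] for q in((257,158),(310,158),(257,247),(309,247))]
print(np.mean(T,0),np.mean(S,0)); 
for Q in(T,S): d=Q[0]+Q[1]-Q[2]-Q[3]; print(np.arctan2(d[1],d[0]),np.hypot(*d)/2)
E
python3 go.py .619 .096 .15 -1.57
```

```text
[ 0.61999598 -0.28189139] [ 0.62020805 -0.28301655]
-0.2888116451806353 0.13732113866784573
-0.2884419355712775 0.08124593478399586
t 18.77 tcp [ 0.6234 -0.2841  0.1418] psi -1.854 tilt 0.78 q6 1.349 open 0.0792 F [ 0.1  0.3 -0.3]
lin [ 0.1106 -0.0044 -0.3637] yaw -0.284 (alt 2.857 ) dist 0.38
```

Soap is within about 1 mm of the tray's centre and aligned. Next, the tumbler.

Emit:
carry_out --increments '[{"linear":[0.015,-0.01,-0.05],"yaw":-0.05},{"linear":[0.033,-0.01,-0.11],"yaw":-0.1},{"linear":[0.05,-0.01,-0.165],"yaw":-0.15},{"linear":[0.067,-0.01,-0.22],"yaw":-0.2},{"linear":[0.084,-0.01,-0.275],"yaw":-0.25}]' --gripper 1

```text
t: 19.4
tool_pos: [0.6185, 0.0053, 0.1535]
orientation: [-0.022, -2.21, 2.189]
force: [0.8, 0.4, 0.6]
opening: 0.0929
```

```bash
python3 go.py .619 .096 .15 -1.57
```

```text
t 19.4 tcp [0.6185 0.0053 0.1535] psi -1.603 tilt 0.88 q6 1.521 open 0.0929 F [0.8 0.4 0.6]
lin [ 0.0024  0.0044 -0.0907] yaw -0.033 (alt 3.109 ) dist 0.091
```

Emit:
carry_out --increments '[{"linear":[0.002,0.004,-0.045],"yaw":-0.03},{"linear":[0.002,0.004,-0.091],"yaw":-0.033},{"linear":[0.002,0.004,-0.091],"yaw":-0.033},{"linear":[0.002,0.004,-0.091],"yaw":-0.033}]'

```text
t: 19.9
tool_pos: [0.6187, 0.096, 0.1494]
orientation: [0.017, -2.226, 2.205]
force: [0.1, 0.8, 0.1]
opening: 0.093
```

```bash
python3 go.py .619 .096 .02 -1.57; python3 - <<'E'
from look import *
snap('wrist','w11')
from fit import *
im,p=load('w11'); print(proj(p,np.array([[.619,.096,.085],[.619,.096,0]])))
E
```

```text
t 19.9 tcp [0.6187 0.096  0.1494] psi -1.569 tilt 0.93 q6 1.633 open 0.093 F [0.1 0.8 0.1]
lin [-0.002   0.1294  0.0012] yaw 0.001 (alt -3.141 ) dist 0.129
[[283.58032429 212.3755538 ]
 [284.41778969 188.05349746]]
```

View pics/w11.png

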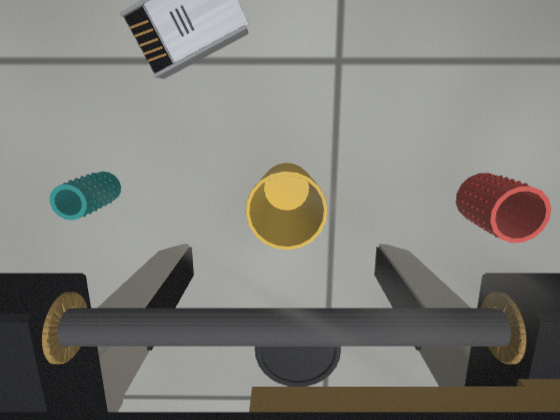

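```bash
python3 - <<'E'
from fit import *
im,p=load('w11'); print(unproj(p,(286.7,210),.085), unproj(p,(287,188),0),unproj(p,(523,214),.062),unproj(p,(69,202),.062),unproj(p,(297.5,352),.008))
print(fit(im,p,'tumbler',(287,205),win=55))
E
python3 go.py .620 .0945 .016 -1.57
```

```text
[0.62086946 0.09366353 0.085     ] [0.61906507 0.09345833 0.        ] [ 0.61186714 -0.09906052  0.062     ] [0.62019263 0.27177837 0.062     ] [0.43577333 0.08095582 0.008     ]
(array([0.61984924, 0.0941257 ]), np.float64(0.009483913435110977), np.float64(1.0053900963115228))
t 19.95 tcp [0.6189 0.0954 0.1496] psi -1.57 tilt 0.92 q6 1.634 open 0.0927 F [0.7 0.1 0.2]
lin [-0.0028  0.1336  0.0022] yaw -0.0 (alt 3.141 ) dist 0.134
```

Emit:
carry_out --increments '[{"linear":[-0.003,0.03,0.002],"yaw":0},{"linear":[-0.003,0.07,0.002],"yaw":0},{"linear":[-0.003,0.105,0.002],"yaw":0},{"linear":[-0.003,0.125,0.002],"yaw":0},{"linear":[-0.003,0.133,0.002],"yaw":0}]'

```text
t: 20.58
tool_pos: [0.6196, 0.0937, 0.0154]
orientation: [0.016, -2.224, 2.203]
force: [1.0, 0.5, -0.0]
opening: 0.093
```

```bash
python3 go.py .620 .0942 .016 -1.57; python3 - <<'E'
from look import *
snap('wrist','w12')
E
```

```text
t 20.57 tcp [0.6196 0.0937 0.0154] psi -1.571 tilt 1.0 q6 1.63 open 0.093 F [ 1.   0.5 -0. ]
lin [-0.0004 -0.0006 -0.0005] yaw -0.001 (alt 3.14 ) dist 0.001
```

View pics/w12.png

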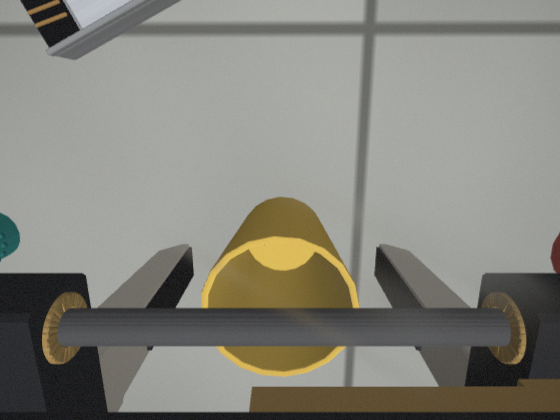

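Emit:
carry_out --increments '[{"linear":[0,0,0],"yaw":0},{"linear":[0,0,0],"yaw":0},{"linear":[0,0,0],"yaw":0},{"linear":[0,0,0],"yaw":0},{"linear":[0,0,0],"yaw":0}]' --gripper 0.4 --newtons 20

```text
t: 21.25
tool_pos: [0.6202, 0.0942, 0.0161]
orientation: [0.015, -2.225, 2.204]
force: [-0.2, 1.3, 4.0]
opening: 0.0598
```

Emit:
carry_out --increments '[{"linear":[0,0,0],"yaw":0},{"linear":[0,0,0],"yaw":0}]'

```text
t: 21.5
tool_pos: [0.6203, 0.0942, 0.0161]
orientation: [0.015, -2.225, 2.204]
force: [-0.3, -0.5, 0.6]
opening: 0.0594
```

Emit:
carry_out --increments '[{"linear":[0,-0.01,0],"yaw":0},{"linear":[0,-0.02,0],"yaw":0},{"linear":[0,-0.035,0],"yaw":0},{"linear":[0,-0.05,0],"yaw":0},{"linear":[0,-0.05,0],"yaw":0}]'

```text
t: 22.12
tool_pos: [0.6226, 0.0938, 0.0687]
orientation: [0.01, -2.228, 2.206]
force: [0.2, -0.6, -1.5]
opening: 0.0598
```

```bash
python3 go.py .4355 .082 .07 -1.57; python3 - <<'E'
from look import *
snap('wrist','w13');snap('scene','scene13')
im=cv2.imread('pics/scene13.png'); cv2.imwrite('pics/scene13c.png',cv2.resize(im[195:300,310:450],(800,600),interpolation=cv2.INTER_CUBIC))
E
```

```text
t 22.12 tcp [0.6226 0.0938 0.0687] psi -1.571 tilt 0.77 q6 1.63 open 0.0598 F [ 0.2 -0.6 -1.5]
lin [0.1871 0.0003 0.0118] yaw -0.001 (alt 3.141 ) dist 0.187
```

View pics/w13.png

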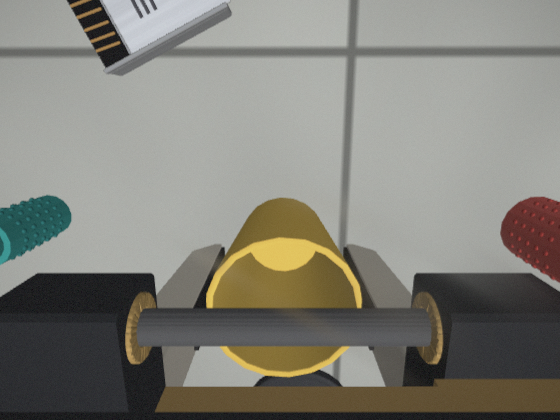

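View pics/scene13c.png

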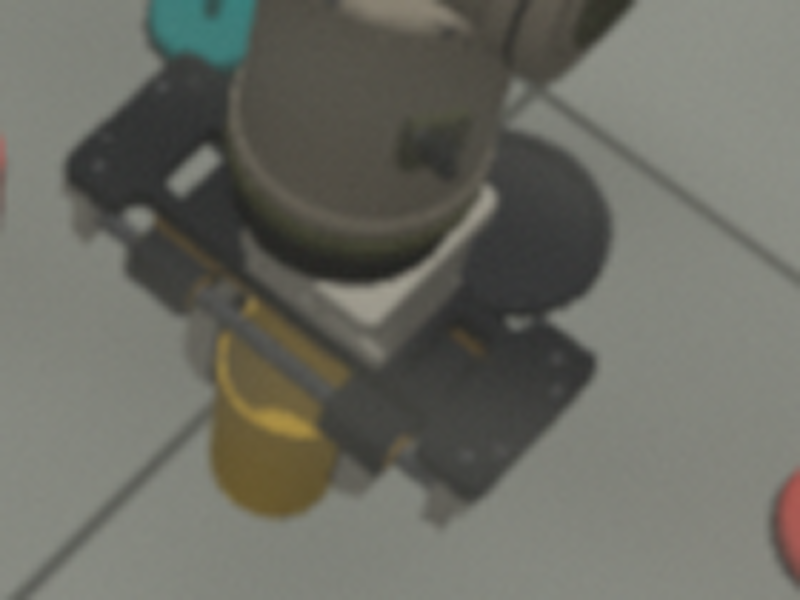

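Emit:
carry_out --increments '[{"linear":[0.04,-0.005,0.003],"yaw":0},{"linear":[0.09,-0.005,0.006],"yaw":0},{"linear":[0.14,0,0.009],"yaw":0},{"linear":[0.175,0,0.011],"yaw":0},{"linear":[0.187,0,0.012],"yaw":0}]'

```text
t: 22.85
tool_pos: [0.432, 0.0817, 0.0677]
orientation: [0.016, -2.225, 2.204]
force: [-0.5, -0.0, -2.0]
opening: 0.0596
```

Emit:
carry_out --increments '[{"linear":[0,0,0],"yaw":0}]'

```text
t: 22.98
tool_pos: [0.4323, 0.0817, 0.0679]
orientation: [0.015, -2.225, 2.204]
force: [0.1, 0.7, -0.7]
opening: 0.0597
```

```bash
python3 go.py .4355 .082 .024 -1.57; python3 - <<'E'
from look import *
snap('wrist','w14');snap('scene','scene14')
im=cv2.imread('pics/scene14.png'); cv2.imwrite('pics/scene14c.png',cv2.resize(im[180:285,330:470],(800,600),interpolation=cv2.INTER_CUBIC))
E
```

```text
t 22.98 tcp [0.4323 0.0817 0.0679] psi -1.571 tilt 0.93 q6 1.629 open 0.0597 F [ 0.1  0.7 -0.7]
lin [-0.0038  0.0438  0.0001] yaw -0.001 (alt 3.141 ) dist 0.044
```

View pics/scene14c.png

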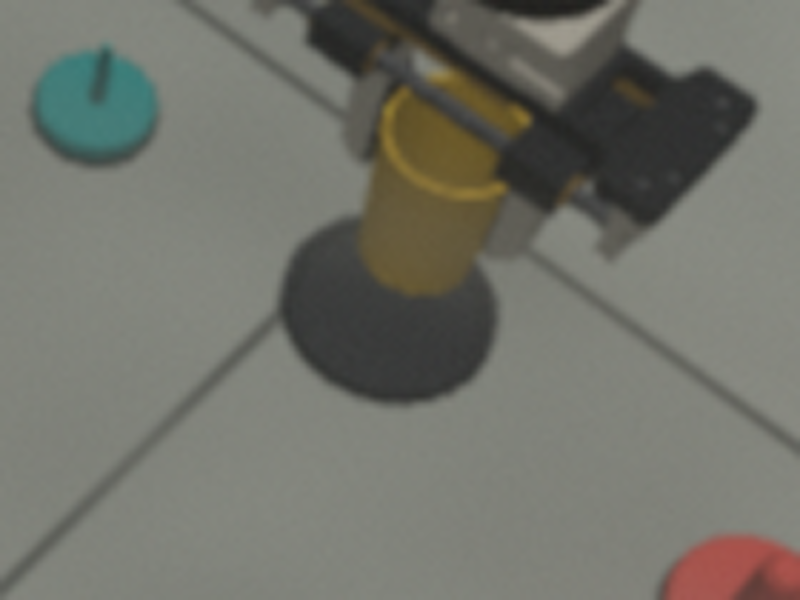

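View pics/w14.png

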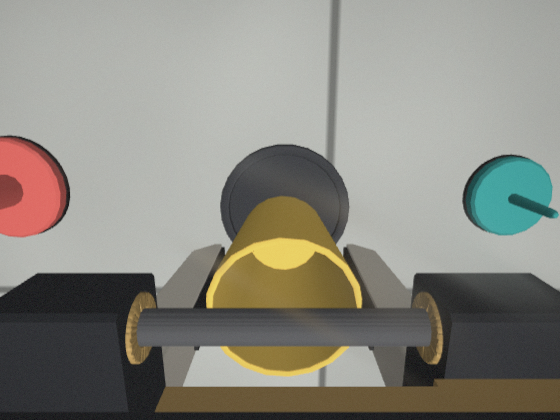

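Emit:
carry_out --increments '[{"linear":[-0.004,0.01,0],"yaw":0},{"linear":[-0.004,0.022,0],"yaw":0},{"linear":[-0.004,0.034,0],"yaw":0},{"linear":[-0.004,0.042,0],"yaw":0},{"linear":[-0.004,0.0445,0],"yaw":0}]'

```text
t: 23.7
tool_pos: [0.4357, 0.0821, 0.0224]
orientation: [0.016, -2.224, 2.204]
force: [-0.1, 0.6, -0.5]
opening: 0.0599
```

Emit:
carry_out --increments '[{"linear":[0,0.0005,0],"yaw":0},{"linear":[0,0.001,0],"yaw":0}]'

```text
t: 23.95
tool_pos: [0.436, 0.0821, 0.0217]
orientation: [0.016, -2.225, 2.204]
force: [-0.9, -0.1, -1.2]
opening: 0.0601
```

Emit:
carry_out --increments '[{"linear":[0,0.0005,0],"yaw":0},{"linear":[0,0.001,0],"yaw":0}]'

```text
t: 24.2
tool_pos: [0.4363, 0.0821, 0.0211]
orientation: [0.015, -2.225, 2.204]
force: [0.6, 0.4, 2.1]
opening: 0.06
```

Contact at the expected height; release and lift.

Emit:
carry_out --increments '[{"linear":[0,0.0003,0],"yaw":0},{"linear":[0,0.0003,0],"yaw":0},{"linear":[0,0.0003,0],"yaw":0},{"linear":[0,0.0003,0],"yaw":0},{"linear":[0,0.0003,0],"yaw":0}]' --gripper 1

```text
t: 24.82
tool_pos: [0.4363, 0.0822, 0.0208]
orientation: [0.015, -2.225, 2.204]
force: [0.6, -0.3, -0.7]
opening: 0.0929
```

Emit:
carry_out --increments '[{"linear":[0,-0.02,0],"yaw":0},{"linear":[0,-0.05,0],"yaw":0},{"linear":[0,-0.09,0],"yaw":0},{"linear":[0,-0.13,0],"yaw":0},{"linear":[0,-0.13,0],"yaw":0}]'

```text
t: 25.45
tool_pos: [0.4407, 0.0811, 0.1547]
orientation: [0.007, -2.229, 2.207]
force: [0.3, -0.2, -0.9]
opening: 0.0929
```

```bash
python3 go.py .611 -.097 .13 -1.57; python3 - <<'E'
from look import *
snap('wrist','w15')
E
```

```text
t 25.45 tcp [0.4407 0.0811 0.1547] psi -1.571 tilt 0.68 q6 1.628 open 0.0929 F [ 0.3 -0.2 -0.9]
lin [-0.1704  0.0218  0.1783] yaw -0.001 (alt 3.141 ) dist 0.248
```

View pics/w15.png

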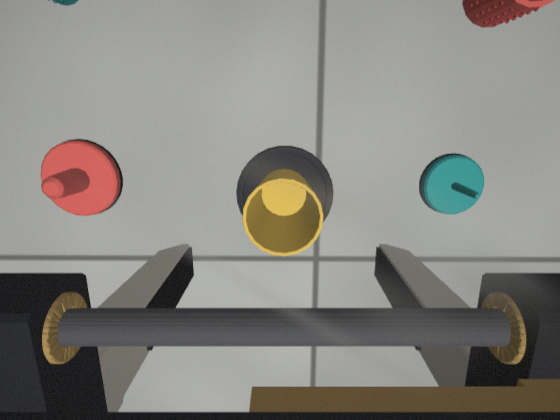

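```bash
python3 - <<'E'
from fit import *
im,p=load('w15')
print(fit(im,p,'sstand',(451,185),win=45)); print(fit(im,p,'bstand',(82,178),win=52))
im,p=load('w14'); print(fit(im,p,'sstand',(510,195),win=52))
im,p=load('w11'); print(fit(im,p,'big',(503,208),win=54),fit(im,p,'small',(85,195),win=48))
E
python3 go.py .611 -.098 .14 -1.57
```

```text
(array([ 0.44637025, -0.08159485]), np.float64(0.040668494851761786), np.float64(1.0366326900191443))
(array([0.45166708, 0.27975473]), np.float64(0.05166875816823475), np.float64(1.0508494964141044))
(array([ 0.44666575, -0.08077348]), np.float64(0.06013450065507217), np.float64(1.0582339479203566))
(array([ 0.61123278, -0.09730409]), np.float64(0.02826341646547093), np.float64(0.9724938993999728)) (array([0.62005595, 0.27314123]), np.float64(0.04183837670238236), np.float64(0.9588157567670107))
t 25.5 tcp [0.4394 0.081  0.1524] psi -1.571 tilt 0.79 q6 1.628 open 0.0929 F [-0.5 -0.1  0.4]
lin [-0.1717  0.0089  0.1791] yaw -0.001 (alt 3.141 ) dist 0.248
```

Emit:
carry_out --increments '[{"linear":[-0.04,0,0.04],"yaw":0},{"linear":[-0.08,0,0.08],"yaw":0},{"linear":[-0.12,0,0.125],"yaw":0},{"linear":[-0.16,0.005,0.165],"yaw":0},{"linear":[-0.172,0.009,0.179],"yaw":0}]'

```text
t: 26.12
tool_pos: [0.6114, -0.1003, 0.1367]
orientation: [0.012, -2.225, 2.202]
force: [-0.1, 0.3, -0.1]
opening: 0.0934
```

Emit:
carry_out --increments '[{"linear":[0,0,0],"yaw":0},{"linear":[0,0,0],"yaw":0}]'

```text
t: 26.38
tool_pos: [0.6101, -0.0995, 0.1352]
orientation: [0.015, -2.225, 2.2]
force: [-0.9, 0.9, 0.4]
opening: 0.0929
```

```bash
python3 - <<'E'
from look import *
snap('wrist','w16')
from fit import *
im,p=load('w16'); x,e,a_=fit(im,p,'big',(284,200),win=55); print(x,e,a_)
E
python3 go.py .611 -.097 .0 -1.57
```

```text
[ 0.61065518 -0.09731568] 0.03712003033724327 0.9629575364779495
t 26.43 tcp [ 0.6104 -0.0993  0.136 ] psi -1.572 tilt 1.05 q6 1.323 open 0.0931 F [-0.7  0.4 -1. ]
lin [-0.0026  0.136  -0.0008] yaw -0.002 (alt 3.139 ) dist 0.136
```

View pics/w16.png

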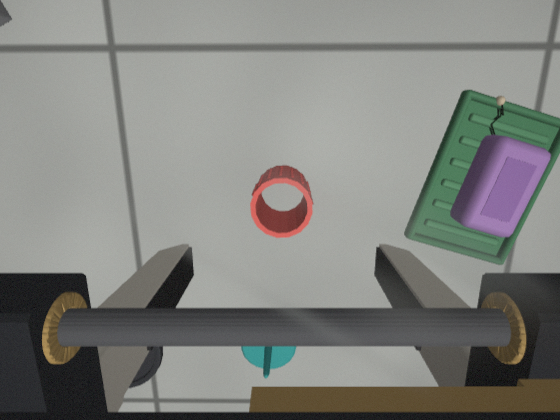

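Emit:
carry_out --increments '[{"linear":[-0.002,0.04,-0.001],"yaw":0},{"linear":[-0.002,0.08,-0.001],"yaw":0},{"linear":[-0.002,0.11,-0.001],"yaw":0},{"linear":[-0.002,0.125,-0.001],"yaw":0},{"linear":[-0.002,0.13,-0.001],"yaw":0}]'

```text
t: 27.05
tool_pos: [0.6101, -0.0962, 0.0059]
orientation: [0.016, -2.225, 2.201]
force: [0.0, 0.3, -0.5]
opening: 0.0933
```

Emit:
carry_out --increments '[{"linear":[0,0,0],"yaw":0},{"linear":[0,0,0],"yaw":0},{"linear":[0,0,0],"yaw":0},{"linear":[0,0,0],"yaw":0},{"linear":[0,0,0],"yaw":0}]' --gripper 0.35 --newtons 15

```text
t: 27.68
tool_pos: [0.6103, -0.0963, 0.006]
orientation: [0.015, -2.225, 2.201]
force: [-0.1, -0.3, 3.8]
opening: 0.0478
```

Emit:
carry_out --increments '[{"linear":[0,0,0],"yaw":0},{"linear":[0,0,0],"yaw":0},{"linear":[0,0,0],"yaw":0}]'

```text
t: 28.05
tool_pos: [0.6103, -0.0963, 0.006]
orientation: [0.016, -2.225, 2.201]
force: [0.5, 0.6, 0.5]
opening: 0.048
```

```bash
python3 go.py .611 -.097 .09 -1.57
```

```text
t 28.05 tcp [ 0.6103 -0.0963  0.006 ] psi -1.572 tilt 1.06 q6 1.325 open 0.048 F [0.5 0.6 0.5]
lin [ 0.0005 -0.084  -0.0002] yaw -0.002 (alt 3.14 ) dist 0.084
```

Gripped (48 mm). Lift high and head to the coral stand, keeping above the tumbler.

Emit:
carry_out --increments '[{"linear":[0,-0.02,0],"yaw":0},{"linear":[0,-0.05,0],"yaw":0},{"linear":[0,-0.09,0],"yaw":0},{"linear":[0,-0.13,0],"yaw":0},{"linear":[0,-0.14,0],"yaw":0}]'

```text
t: 28.68
tool_pos: [0.6148, -0.0985, 0.1512]
orientation: [0.008, -2.227, 2.207]
force: [0.8, -0.2, 0.2]
opening: 0.0484
```

```bash
python3 go.py .451 .2815 .14 -1.57; python3 - <<'E'
from look import *
snap('wrist','w17')
E
```

```text
t 28.68 tcp [ 0.6148 -0.0985  0.1512] psi -1.572 tilt 0.69 q6 1.325 open 0.0484 F [ 0.8 -0.2  0.2]
lin [ 0.164   0.016  -0.3797] yaw -0.002 (alt 3.14 ) dist 0.414
```

View pics/w17.png

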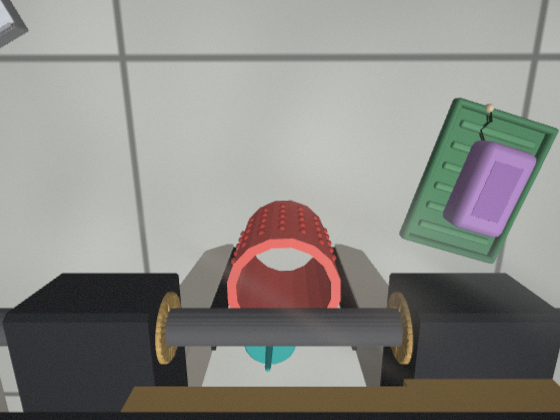

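Emit:
carry_out --increments '[{"linear":[0.022,0,-0.05],"yaw":0},{"linear":[0.045,0,-0.105],"yaw":0},{"linear":[0.07,0,-0.16],"yaw":0},{"linear":[0.093,0,-0.215],"yaw":0},{"linear":[0.117,0,-0.27],"yaw":0}]'

```text
t: 29.35
tool_pos: [0.4957, 0.1731, 0.1525]
orientation: [0.011, -2.225, 2.205]
force: [0.6, 0.1, -0.8]
opening: 0.0482
```

```bash
python3 go.py .451 .2815 .14 -1.57
```

```text
t 29.35 tcp [0.4957 0.1731 0.1525] psi -1.572 tilt 0.83 q6 1.8 open 0.0482 F [ 0.6  0.1 -0.8]
lin [ 0.0447  0.014  -0.1082] yaw -0.002 (alt 3.14 ) dist 0.118
```

Emit:
carry_out --increments '[{"linear":[0.022,0,-0.05],"yaw":0},{"linear":[0.04,0.01,-0.095],"yaw":0},{"linear":[0.045,0.03,-0.108],"yaw":0},{"linear":[0.045,0.05,-0.108],"yaw":0},{"linear":[0.045,0.05,-0.108],"yaw":0}]'

```text
t: 29.98
tool_pos: [0.4477, 0.2807, 0.1008]
orientation: [0.018, -2.22, 2.206]
force: [-0.3, -0.7, 0.4]
opening: 0.048
```

Emit:
carry_out --increments '[{"linear":[0,0,0],"yaw":0}]'

```text
t: 30.1
tool_pos: [0.4477, 0.2804, 0.101]
orientation: [0.018, -2.219, 2.206]
force: [1.1, 0.3, 0.6]
opening: 0.0482
```

```bash
python3 go.py .451 .2815 .018 -1.57; python3 - <<'E'
from look import *
snap('wrist','w18');snap('scene','scene18');snap('top','top18')
im=cv2.imread('pics/scene18.png'); cv2.imwrite('pics/scene18c.png',cv2.resize(im[225:330,390:530],(800,600),interpolation=cv2.INTER_CUBIC))
E
```

```text
t 30.1 tcp [0.4477 0.2804 0.101 ] psi -1.572 tilt 1.03 q6 2.021 open 0.0482 F [1.1 0.3 0.6]
lin [-0.0047  0.0829 -0.0006] yaw -0.002 (alt 3.14 ) dist 0.083
```

View pics/scene18c.png

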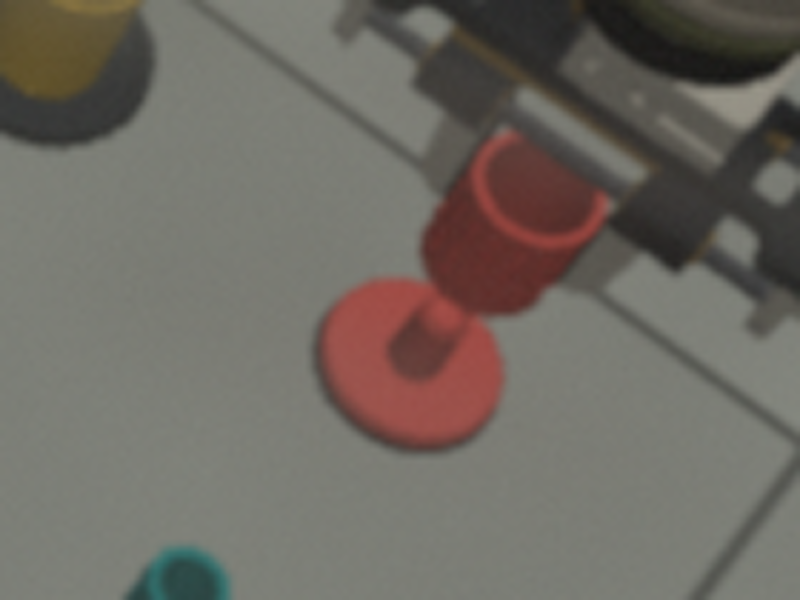

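View pics/w18.png

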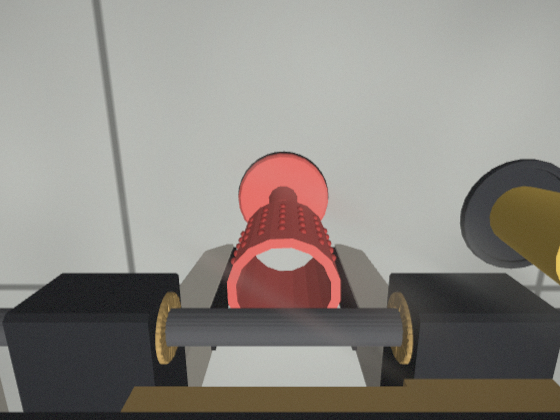

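Emit:
carry_out --increments '[{"linear":[-0.005,0.01,-0.001],"yaw":0},{"linear":[-0.005,0.028,-0.001],"yaw":0},{"linear":[-0.005,0.046,-0.001],"yaw":0},{"linear":[-0.005,0.064,-0.001],"yaw":0},{"linear":[-0.005,0.077,-0.001],"yaw":0}]'

```text
t: 30.88
tool_pos: [0.4509, 0.2816, 0.0222]
orientation: [0.019, -2.218, 2.206]
force: [-0.9, 1.1, -0.7]
opening: 0.0479
```

Emit:
carry_out --increments '[{"linear":[0,0.001,0],"yaw":0},{"linear":[0,0.002,0],"yaw":0},{"linear":[0,0.003,0],"yaw":0}]'

```text
t: 31.25
tool_pos: [0.4515, 0.2819, 0.02]
orientation: [0.017, -2.219, 2.206]
force: [0.3, 0.6, -0.3]
opening: 0.0481
```

Emit:
carry_out --increments '[{"linear":[0,0.0005,0],"yaw":0},{"linear":[0,0.001,0],"yaw":0}]'

```text
t: 31.5
tool_pos: [0.4519, 0.2821, 0.0195]
orientation: [0.016, -2.22, 2.206]
force: [-0.4, -0.2, 0.4]
opening: 0.0478
```

Emit:
carry_out --increments '[{"linear":[0,0.001,0],"yaw":0},{"linear":[0,0.0015,0],"yaw":0},{"linear":[0,0.0015,0],"yaw":0}]'

```text
t: 31.88
tool_pos: [0.4519, 0.2822, 0.018]
orientation: [0.016, -2.22, 2.206]
force: [-0.6, -0.5, 0.6]
opening: 0.0479
```

Emit:
carry_out --increments '[{"linear":[0,0.0005,0],"yaw":0},{"linear":[0,0.001,0],"yaw":0}]'

```text
t: 32.12
tool_pos: [0.4521, 0.2822, 0.0179]
orientation: [0.016, -2.22, 2.206]
force: [-5.2, -3.6, 12.3]
opening: 0.0478
```

Seated at the foot. Release, lift, and look.

Emit:
carry_out --increments '[{"linear":[0,0,0],"yaw":0},{"linear":[0,0,0],"yaw":0},{"linear":[0,0,0],"yaw":0},{"linear":[0,0,0],"yaw":0},{"linear":[0,0,0],"yaw":0}]' --gripper 1

```text
t: 32.75
tool_pos: [0.452, 0.2822, 0.0178]
orientation: [0.016, -2.22, 2.206]
force: [0.4, 0.2, -0.1]
opening: 0.0915
```

Emit:
carry_out --increments '[{"linear":[0,-0.02,0],"yaw":0},{"linear":[0,-0.05,0],"yaw":0},{"linear":[0,-0.09,0],"yaw":0},{"linear":[0,-0.12,0],"yaw":0},{"linear":[0,-0.12,0],"yaw":0}]'

```text
t: 33.38
tool_pos: [0.4559, 0.2823, 0.1409]
orientation: [0.011, -2.226, 2.206]
force: [0.2, -0.2, 0.2]
opening: 0.0932
```

```bash
python3 go.py .62 .274 .13 -1.57; python3 - <<'E'
from look import *
snap('wrist','w19')
E
```

```text
t 33.38 tcp [0.4559 0.2823 0.1409] psi -1.572 tilt 0.8 q6 2.019 open 0.0932 F [ 0.2 -0.2  0.2]
lin [-0.1642  0.0091  0.0082] yaw -0.002 (alt 3.14 ) dist 0.165
```

View pics/w19.png

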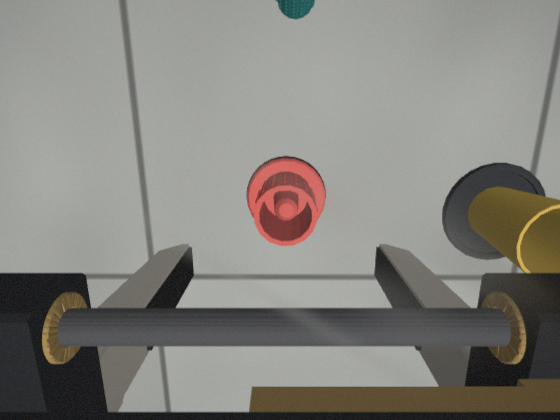

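Emit:
carry_out --increments '[{"linear":[-0.045,0,0.002],"yaw":0},{"linear":[-0.1,0.003,0.005],"yaw":0},{"linear":[-0.145,0.006,0.007],"yaw":0},{"linear":[-0.164,0.009,0.008],"yaw":0},{"linear":[-0.164,0.009,0.008],"yaw":0}]'

```text
t: 34.05
tool_pos: [0.618, 0.2727, 0.1241]
orientation: [0.017, -2.218, 2.205]
force: [0.2, 0.6, 0.1]
opening: 0.0929
```

Emit:
carry_out --increments '[{"linear":[0,0,0],"yaw":0},{"linear":[0,0,0],"yaw":0}]'

```text
t: 34.3
tool_pos: [0.6167, 0.2728, 0.1234]
orientation: [0.019, -2.217, 2.205]
force: [-0.1, 0.2, 0.2]
opening: 0.093
```

```bash
python3 - <<'E'
from look import *
snap('wrist','w20')
from fit import *
im,p=load('w20'); x,e,a_=fit(im,p,'small',(284,200),win=50); print(x,e,a_)
E
python3 go.py .62 .274 .006 -1.57
```

```text
[0.61996354 0.27307421] 0.04890242549887811 0.9539300248265977
t 34.35 tcp [0.6171 0.2729 0.1239] psi -1.572 tilt 1.09 q6 1.904 open 0.093 F [-0.6 -0.7  0.5]
lin [-0.005   0.1179 -0.0004] yaw -0.002 (alt 3.139 ) dist 0.118
```

View pics/w20.png

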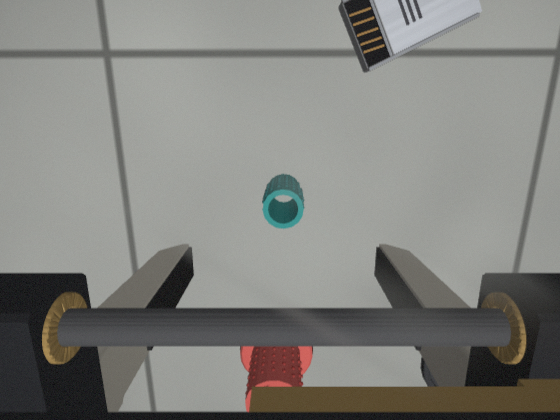

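Emit:
carry_out --increments '[{"linear":[-0.005,0.03,0],"yaw":0},{"linear":[-0.005,0.065,0],"yaw":0},{"linear":[-0.005,0.095,0],"yaw":0},{"linear":[-0.005,0.113,0],"yaw":0},{"linear":[-0.005,0.118,0],"yaw":0}]'

```text
t: 34.98
tool_pos: [0.619, 0.2735, 0.0049]
orientation: [0.02, -2.217, 2.205]
force: [0.5, -0.0, -0.3]
opening: 0.0932
```

```bash
python3 go.py .62 .2732 .006 -1.57
```

```text
t 34.98 tcp [0.619  0.2735 0.0049] psi -1.572 tilt 1.17 q6 1.902 open 0.0932 F [ 0.5 -0.  -0.3]
lin [-0.001  -0.0011  0.0003] yaw -0.002 (alt 3.139 ) dist 0.002
```

Emit:
carry_out --increments '[{"linear":[0,0,0],"yaw":0},{"linear":[0,0,0],"yaw":0},{"linear":[0,0,0],"yaw":0},{"linear":[0,0,0],"yaw":0},{"linear":[0,0,0],"yaw":0}]' --gripper 0.2 --newtons 15

```text
t: 35.6
tool_pos: [0.6191, 0.2735, 0.0051]
orientation: [0.02, -2.217, 2.205]
force: [0.6, 0.2, -0.1]
opening: 0.0475
```

Emit:
carry_out --increments '[{"linear":[0,0,0],"yaw":0},{"linear":[0,0,0],"yaw":0},{"linear":[0,0,0],"yaw":0},{"linear":[0,0,0],"yaw":0},{"linear":[0,0,0],"yaw":0}]'

```text
t: 36.22
tool_pos: [0.6191, 0.2735, 0.0051]
orientation: [0.02, -2.217, 2.205]
force: [0.5, -0.0, 0.0]
opening: 0.0299
```

Emit:
carry_out --increments '[{"linear":[0,-0.02,0],"yaw":0},{"linear":[0,-0.05,0],"yaw":0},{"linear":[0,-0.09,0],"yaw":0},{"linear":[0,-0.13,0],"yaw":0},{"linear":[0,-0.14,0],"yaw":0}]'

```text
t: 36.85
tool_pos: [0.6244, 0.2736, 0.1511]
orientation: [0.012, -2.224, 2.206]
force: [0.6, -0.1, 0.5]
opening: 0.0302
```

```bash
python3 go.py .446 -.081 .15 -1.57; python3 - <<'E'
from look import *
snap('wrist','w21')
E
```

```text
t 36.85 tcp [0.6244 0.2736 0.1511] psi -1.572 tilt 0.83 q6 1.902 open 0.0302 F [ 0.6 -0.1  0.5]
lin [1.779e-01 3.000e-04 3.549e-01] yaw -0.002 (alt 3.139 ) dist 0.397
```

View pics/w21.png

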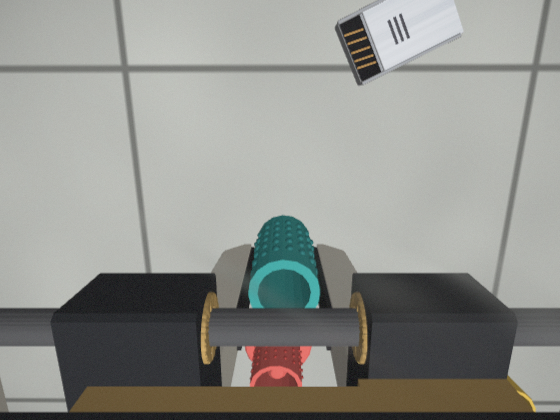

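Emit:
carry_out --increments '[{"linear":[0.025,0,0.05],"yaw":0},{"linear":[0.05,0,0.1],"yaw":0},{"linear":[0.075,0,0.15],"yaw":0},{"linear":[0.1,0,0.2],"yaw":0},{"linear":[0.125,0,0.25],"yaw":0}]'

```text
t: 37.52
tool_pos: [0.4967, 0.0223, 0.1485]
orientation: [0.015, -2.222, 2.205]
force: [0.6, -0.7, -0.1]
opening: 0.0299
```

```bash
python3 go.py .446 -.081 .15 -1.57
```

```text
t 37.52 tcp [0.4967 0.0223 0.1485] psi -1.572 tilt 0.97 q6 1.507 open 0.0299 F [ 0.6 -0.7 -0.1]
lin [ 0.0506 -0.0015  0.1033] yaw -0.002 (alt 3.14 ) dist 0.115
```

Emit:
carry_out --increments '[{"linear":[0.022,-0.001,0.045],"yaw":0},{"linear":[0.043,0,0.09],"yaw":0},{"linear":[0.051,0.02,0.103],"yaw":0},{"linear":[0.051,0.05,0.103],"yaw":0},{"linear":[0.051,0.05,0.103],"yaw":0}]'

```text
t: 38.15
tool_pos: [0.4418, -0.0796, 0.0953]
orientation: [0.022, -2.221, 2.199]
force: [-0.5, -0.3, -0.7]
opening: 0.0303
```

Emit:
carry_out --increments '[{"linear":[0,0,0],"yaw":0},{"linear":[0,0,0],"yaw":0}]'

```text
t: 38.4
tool_pos: [0.4423, -0.0795, 0.096]
orientation: [0.022, -2.221, 2.2]
force: [0.8, 0.0, 0.3]
opening: 0.0298
```

```bash
python3 go.py .446 -.081 .0172 -1.57; python3 - <<'E'
from look import *
snap('wrist','w22');snap('scene','scene22')
im=cv2.imread('pics/scene22.png'); cv2.imwrite('pics/scene22c.png',cv2.resize(im[140:245,280:420],(800,600),interpolation=cv2.INTER_CUBIC))
E
```

```text
t 38.4 tcp [ 0.4423 -0.0795  0.096 ] psi -1.572 tilt 1.3 q6 1.276 open 0.0298 F [0.8 0.  0.3]
lin [-0.0053  0.0787  0.0023] yaw -0.002 (alt 3.14 ) dist 0.079
```

View pics/scene22c.png

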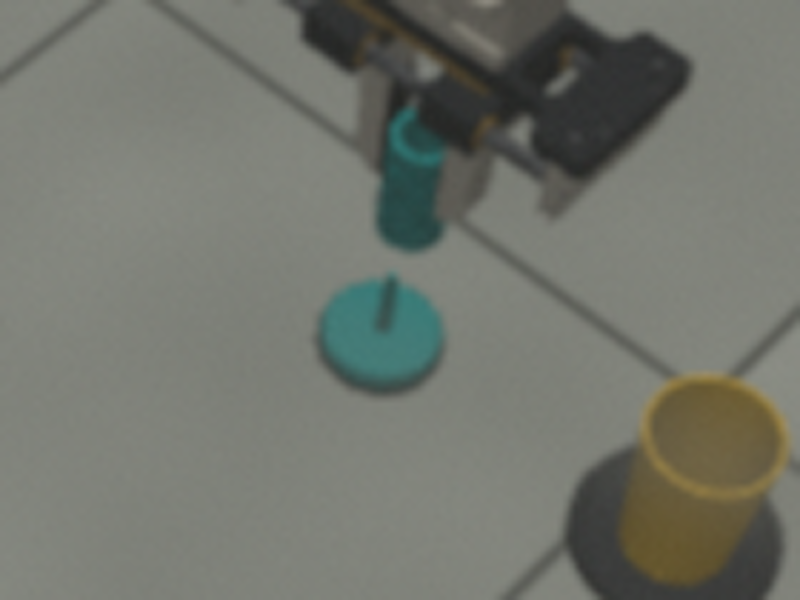

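View pics/w22.png

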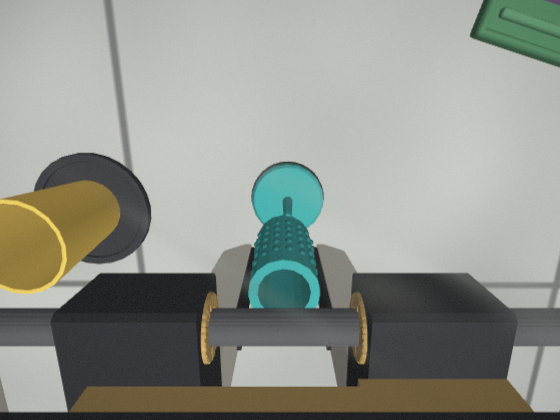

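```bash
python3 - <<'E'
from fit import *
im,p=load('w22'); print(unproj(p,(287.7,195),.012), unproj(p,(287.5,199),.054))
E
```

```text
[ 0.45069129 -0.08256706  0.012     ] [ 0.4583344  -0.08235189  0.054     ]
```

Emit:
carry_out --increments '[{"linear":[-0.005,0,0.002],"yaw":0},{"linear":[-0.005,0.01,0.002],"yaw":0},{"linear":[-0.005,0.02,0.002],"yaw":0},{"linear":[-0.005,0.028,0.002],"yaw":0},{"linear":[-0.005,0.028,0.002],"yaw":0}]'

```text
t: 39.12
tool_pos: [0.4459, -0.081, 0.0668]
orientation: [0.023, -2.221, 2.199]
force: [-0.5, -0.2, -0.2]
opening: 0.0298
```

```bash
python3 go.py .446 -.081 .0172 -1.57; python3 - <<'E'
from look import *
snap('scene','scene23')
im=cv2.imread('pics/scene23.png'); cv2.imwrite('pics/scene23c.png',cv2.resize(im[155:230,300:400],(800,600),interpolation=cv2.INTER_CUBIC))
E
```

```text
t 39.12 tcp [ 0.4459 -0.081   0.0668] psi -1.572 tilt 1.4 q6 1.275 open 0.0298 F [-0.5 -0.2 -0.2]
lin [-0.0012  0.0496  0.0005] yaw -0.002 (alt 3.14 ) dist 0.05
```

View pics/scene23c.png

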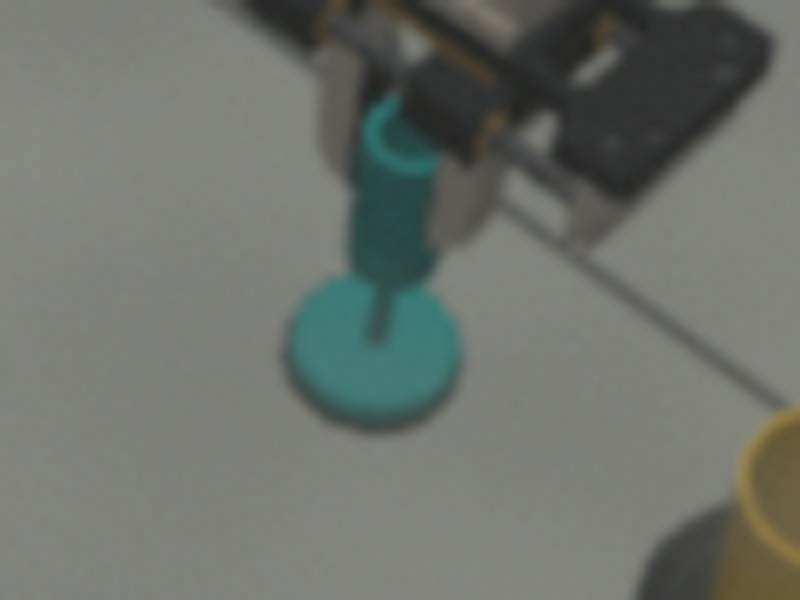

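```bash
python3 - <<'E'
from fit import *
im,p=load('scene23')
q=proj(p,np.array([[.446,-.0815,.054],[.446,-.0815,.012],[.446,-.081,.0617],[.446,-.081,.124]])); print(((q-[300,155]+.5)*8).round(0))
E
```

```text
[[385. 262.]
 [370. 336.]
 [389. 249.]
 [412. 129.]]
```

Emit:
carry_out --increments '[{"linear":[-0.001,0.008,0.001],"yaw":0},{"linear":[-0.001,0.018,0.001],"yaw":0},{"linear":[-0.001,0.029,0.001],"yaw":0},{"linear":[-0.001,0.04,0.001],"yaw":0},{"linear":[-0.001,0.046,0.001],"yaw":0}]'

```text
t: 39.8
tool_pos: [0.4458, -0.0815, 0.0203]
orientation: [0.024, -2.221, 2.198]
force: [0.4, 0.1, -0.0]
opening: 0.0302
```

Emit:
carry_out --increments '[{"linear":[0,0.001,0],"yaw":0},{"linear":[0,0.002,0],"yaw":0}]'

```text
t: 40.05
tool_pos: [0.4459, -0.0815, 0.0183]
orientation: [0.024, -2.221, 2.198]
force: [-0.1, 0.5, -0.4]
opening: 0.0301
```

Emit:
carry_out --increments '[{"linear":[0,0.0005,0],"yaw":0},{"linear":[0,0.001,0],"yaw":0}]'

```text
t: 40.3
tool_pos: [0.4462, -0.0816, 0.0177]
orientation: [0.023, -2.221, 2.199]
force: [0.1, 0.2, -0.6]
opening: 0.03
```

Emit:
carry_out --increments '[{"linear":[0,0.0005,0],"yaw":0},{"linear":[0,0.001,0],"yaw":0}]'

```text
t: 40.55
tool_pos: [0.4465, -0.0817, 0.017]
orientation: [0.022, -2.221, 2.199]
force: [-1.6, 1.2, 5.6]
opening: 0.03
```

Emit:
carry_out --increments '[{"linear":[0,0.0005,0],"yaw":0},{"linear":[0,0.001,0],"yaw":0}]'

```text
t: 40.8
tool_pos: [0.4468, -0.0816, 0.0169]
orientation: [0.022, -2.221, 2.2]
force: [-4.3, 2.8, 12.5]
opening: 0.0302
```

Emit:
carry_out --increments '[{"linear":[0,0,0],"yaw":0},{"linear":[0,0,0],"yaw":0},{"linear":[0,0,0],"yaw":0},{"linear":[0,0,0],"yaw":0},{"linear":[0,0,0],"yaw":0}]' --gripper 0.8

```text
t: 41.42
tool_pos: [0.4467, -0.0816, 0.0169]
orientation: [0.022, -2.221, 2.199]
force: [-0.4, 0.0, -0.9]
opening: 0.0731
```

Emit:
carry_out --increments '[{"linear":[0,-0.02,0],"yaw":0},{"linear":[0,-0.06,0],"yaw":0},{"linear":[0,-0.11,0],"yaw":0},{"linear":[0,-0.16,0],"yaw":0},{"linear":[0,-0.16,0],"yaw":0}]'

```text
t: 42.05
tool_pos: [0.4531, -0.0841, 0.1818]
orientation: [0.013, -2.223, 2.206]
force: [0.9, -0.1, -0.7]
opening: 0.0744
```

Emit:
carry_out --increments '[{"linear":[0,0,0],"yaw":0},{"linear":[0,0,0],"yaw":0}]'

```text
t: 42.3
tool_pos: [0.4525, -0.084, 0.1807]
orientation: [0.014, -2.222, 2.205]
force: [-0.2, -0.9, -1.0]
opening: 0.0743
```

```bash
python3 - <<'E'
from look import *
snap('wrist','w24');snap('scene','scene24');snap('top','top24')
im=cv2.imread('pics/scene24.png'); cv2.imwrite('pics/scene24c.png',cv2.resize(im[70:370,120:520],(800,600),interpolation=cv2.INTER_CUBIC))
E
python3 go.py .446 -.081 .18 -1.57
```

```text
t 42.45 tcp [ 0.4524 -0.0839  0.1806] psi -1.572 tilt 0.95 q6 1.274 open 0.0743 F [0.1 0.9 0. ]
lin [ 0.0064  0.0007 -0.0029] yaw -0.002 (alt 3.14 ) dist 0.007
```

View pics/scene24c.png

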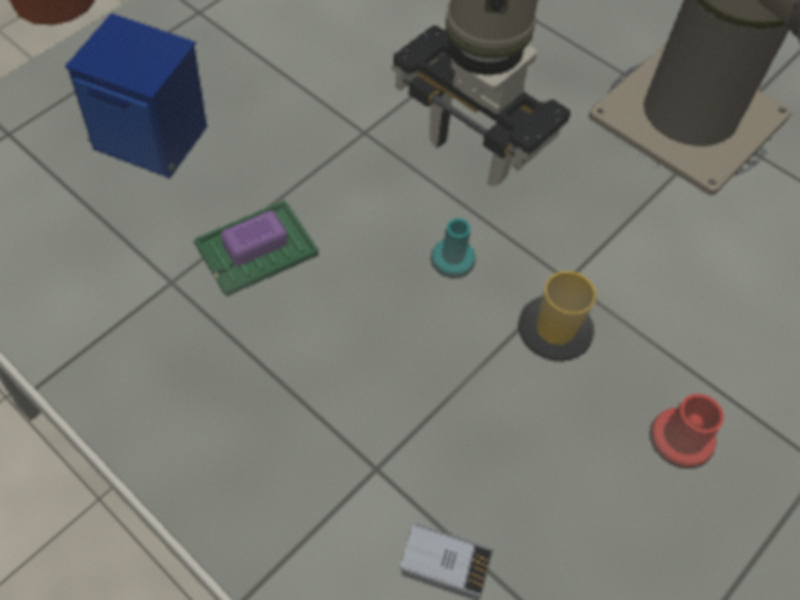

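View pics/w24.png

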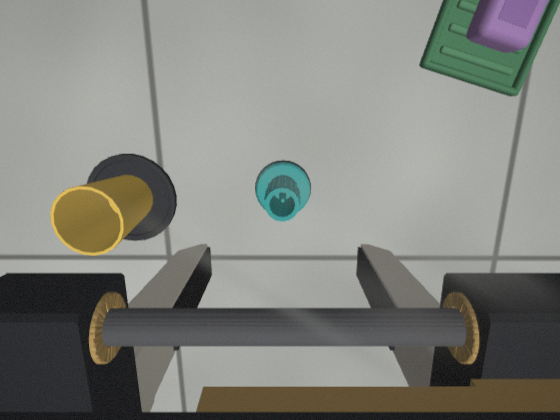

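View pics/top24.png

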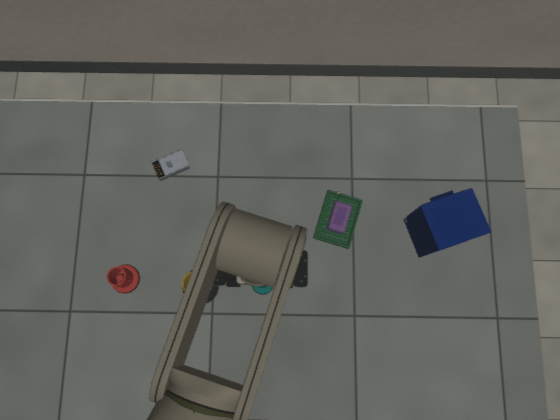

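```bash
python3 -c "
from plant import robot
print(robot.close_job())"
```

```text
the job is handed in; nothing more can be done
None
```

All four things are on their holders, placed in the order asked, and the job was handed in at about 42 s of the 128 s allowed.

- **Soap:** it lies flat on the tray's ribs, about 1 mm off the tray's centre and lengthwise with it. I lowered it in steps of under 1 mm, and the contact force was about 6–8 N.
- **Tumbler:** it stands upright in the coaster. The contact came at the height I expected, with about 2 N.
- **Rollers:** the coral and the teal roller are each all the way down on the post of their own colour. Each met the foot at the expected height, with about 12–14 N.

**What went wrong:** the first two tries at the soap closed on air, and the soap did not move. A slow touch on the bare ledge with up to about 38 N showed that the fingertips sit about 24 mm behind the TCP, not 8 mm ahead as stated. I used the measured value from then on, and every grasp and placing height agreed with it.

**Smaller disagreements:** the tool was tilted about 1°, and the top and scene cameras differed by up to about 4 mm in x. The fits were loose enough for both.

**Last check:** the final pictures show all four items seated and the gripper clear of everything. The waste bin and pin box appear where they were in the first top picture, judged by eye.

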